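# Hold a trial plate's label under the microscope

## Task

Draw the glass trial plate out of the end slot of the wooden rack, the slot farthest from the robot, by its two long edges at the clear end, and find from the clipped corner which face carries the frosted label (frosted end uppermost, notch at the right: label towards you). Lay the plate over to level with the label facing up and present the frosted end under the microscope, centred below the objective and 100 mm beneath it, fingers off the frosted label. Finish still holding it there, steady; do not bump the microscope, and leave the other plates and the jar as they are.

Things in the scene. Friction and masses are not known exactly. Their poses are not given: they have to be found in the camera images.
- plate_a: one of four like paint-trial plates: clear glass 50 x 120 x 6 mm, 90 g, stood in the rack on its frosted end. Origin: middle of the frosted end's edge (underside). z: along it to the clear end (120 mm). Frosted label field: z 0 to 34 mm on the +x face only, but it shows through. x: out of the label face. y: across. Clipped corner (notch), 13 x 13 mm at 45 degrees, at y = -25, z = 0
- plate_b: one of four like paint-trial plates: clear glass 50 x 120 x 6 mm, 90 g, stood in the rack on its frosted end. Origin: middle of the frosted end's edge (underside). z: along it to the clear end (120 mm). Frosted label field: z 0 to 34 mm on the +x face only, but it shows through. x: out of the label face. y: across. Clipped corner (notch), 13 x 13 mm at 45 degrees, at y = -25, z = 0
- plate_c: one of four like paint-trial plates: clear glass 50 x 120 x 6 mm, 90 g, stood in the rack on its frosted end. Origin: middle of the frosted end's edge (underside). z: along it to the clear end (120 mm). Frosted label field: z 0 to 34 mm on the +x face only, but it shows through. x: out of the label face. y: across. Clipped corner (notch), 13 x 13 mm at 45 degrees, at y = -25, z = 0
- plate_d: one of four like paint-trial plates: clear glass 50 x 120 x 6 mm, 90 g, stood in the rack on its frosted end. Origin: middle of the frosted end's edge (underside). z: along it to the clear end (120 mm). Frosted label field: z 0 to 34 mm on the +x face only, but it shows through. x: out of the label face. y: across. Clipped corner (notch), 13 x 13 mm at 45 degrees, at y = -25, z = 0
- plate_a_label (a point): middle of the frosted label field of plate_a, on its label face: 17 mm from the frosted end, x = +3 mm of the plate
- plate_b_label (a point): middle of the frosted label field of plate_b, on its label face: 17 mm from the frosted end, x = +3 mm of the plate
- plate_c_label (a point): middle of the frosted label field of plate_c, on its label face: 17 mm from the frosted end, x = +3 mm of the plate
- plate_d_label (a point): middle of the frosted label field of plate_d, on its label face: 17 mm from the frosted end, x = +3 mm of the plate
- rack: fixed wooden rack, 166 (x) x 66 (y) mm, walls 42 mm high; origin under its middle; +x end is the far one (yaw up to 20 degrees). Cross slots 7.8 mm wide grooved in the side walls take 3 mm of a plate's edges; plates stand on its floor, 10 mm up, so reach 130 mm and come free after rising 32 mm. Plates at x = 70, -10, -30, -70 mm, label face to +x or -x of the rack
- end_slot (a point): middle of the floor of the slot at the far (+x) end of the rack, where the wanted plate stands, 10 mm above the bench
- microscope: fixed boom-stand stereo microscope. Origin on the bench, straight under the objective; z up. Foot, 240 x 200 mm, centred at y = +420 mm; boom at 430 mm. Objective 76 mm wide at most, then from 290 mm up the pod, 100 mm wide. Focus block and knobs at (0, 90), 280 mm up or more. Thin light guide bends round on the +x +y side to (75, 35, 190 mm). Free to approach from -x (robot's side) and -y
- objective (a point): middle of the objective's lower face, 220 mm above the bench, looking straight down
- focus (a point): the point in focus: 100 mm straight below the objective, 120 mm above the bench; axes as the microscope's, z up
- leaded_panel: flat leaded glass panel on a white board, fixed, 480 x 380 mm, 11 mm high, lying under the microscope. Origin under its middle
- jar: loose small glass jar with white cap, 56 mm across, 75 mm high, bystander. Origin: middle of its underside
Things that resemble listed ones, but are neither listed nor needed, are in the scene too. Leave any blue look-alike of the plate_b alone.

How it is judged:
By the outcome, as a careful person would: the job done as asked, in the order asked, and still so for the second after the job is handed in, while the arm keeps its last pose, push and grip.
It also fails if it takes over 38 s, if anything falls off the work surface, if the arm or the gripper's body presses on something with over 40 N, if the wrist force passes 120 N, or if a joint passes its speed limit or range.

## Robot

A 6-joint arm with a two-finger parallel gripper is mounted at the origin on the work surface. World frame = base frame: x ahead of the robot, y to its left, z up, the work surface at z = 0. Lengths are in m, angles in degrees, forces in N, time in s.
With the tool pointing down it reaches from about 0.325 to 0.925 m from the base axis. Payload 3.1 kg.
Tool frame: the origin (TCP) lies midway between the tips of the shut fingers; the grasp point (between the pads) lies 19 mm behind it; z points along the fingers, y is the line along which they close (so a half turn about z gives the same grasp; the last joint's range is limited). The gripper opens to 85 mm and grips with 20 to 120 N. Pads are 22 mm wide; open, the fingers measure 114 mm over their backs; the gripper's body (76 mm by 85 mm) begins 54 mm behind the grasp point. The pads swing forward as they close: fully open they stand 13 mm farther back than shut.
Start: joints at [70.119, 12.427, 92.441, -0, 75.132, -6.429], TCP at [0.145, 0.608, 0.196] pointing down, gripper open.
Joint ranges: [-157.48, 157.48], [-44.54, 120.13], [17.64, 146.25], [-64.5, 244.5], [7.68, 150.69], [-147.95, 147.95]. Speed limits (degrees/s): [159.86, 159.86, 180, 180, 180, 180].

## Interface

Orientations are given as a 3x3 rotation matrix whose columns are the frame's x, y, z axes.
In Python, from plant import bot gives the robot as it stands.
- The arm moves only by the shell command python3 -m jog 'ROWS' [FORCE]. ROWS is JSON, one flat list of numbers, 5 for each row, row after row: the shift along the tool's x, y, z in units of 50 mm (1.0 is 50 mm), then the turn about the tool's z in units of 8 degrees (1.0 is 8 degrees), then the opening, from -1 (shut) to 1 (fully open). A call has 1 to 8 rows; each row is the pose to reach, as a shift and turn from the pose commanded when the call began, along the tool's axes at that moment; what a row does not reach only later rows make up. A row lasts 1/10 s, in which the tool goes at most 50 mm and 8.59 degrees, less where a joint would pass 70% of its speed; a pose out of reach is approached as far as the arm can. A call with a gripper value outside its range is refused whole. The fingers move at their own pace and stop on an object; FORCE is the grip in N (left out, the last holds). Time passes only in rows, so rows that repeat a pose let the fingers close. It gives the time, the measured TCP pose, the force, the opening and the grip force at its end, in the units of the state.
- bot.state(): the state, without advancing time (a new reading comes with each control period).
- bot.grab_frame(name): name is "scene" or "top"; returns a dict with "pixels" (420x560x3 uint8, blue, green, red), "mtx" (3x3 intrinsics, pixels), "view" (4x4, takes a point from world to camera coordinates). Camera axes: x right, y down, z forward; pixel columns grow to the right and rows downward; lengths in m; the calibration is good to about 2 mm. A picture is of the moment at which its call begins. There is no depth.
- bot.job_done(): hands the job in; it is judged then, once.
The state is a dict: "t": time; "q": joint angles; "qvel": joint speeds; "joint_torque": joint torques, N m; "ee_pos": TCP position; "orientation": TCP orientation; "ft_force": force on the tool from outside, world axes, zero at the start; "torque": the same for the moment, N m; "grip_width": finger opening in m; "finger_force": force on a finger pad.
Only numpy, scipy, OpenCV 4.12 (cv2) and the standard library are available. Lean on these libraries where they do the work, as an engineer would, in place of code of your own. Each camera call takes 0.05 s, during which the arm holds its last target. There are 200 camera calls.

## Working session

There is one attempt and no reset: what is moved stays moved. The work goes in short steps, Python scripts to look and compute and a shell command to move; the robot and the scene stay as the last step left them, time stands still between calls to the robot, and variables do not carry over. Pictures are saved under pics/ and viewed, at most 10 in all, crops included, and the job is handed in when it is done.

```bash
ls; mkdir -p pics
python3 - <<'E'
from plant import bot
import cv2,numpy as np,pickle
d={}
for n in("scene","top"):
    f=bot.grab_frame(n);d[n]=f;cv2.imwrite(f"pics/{n}0.png",f["pixels"])
    print(n,f["mtx"].round(1).tolist(),f["view"].round(4).tolist())
pickle.dump(d,open("f0.pkl","wb"))
s=bot.state();print({k:np.round(v,3).tolist() for k,v in s.items()})
E
```

```text
pics
scene [[519.6, 0.0, 286.2], [0.0, 519.6, 224.3], [0.0, 0.0, 1.0]] [[-0.7899, 0.6132, -0.0003, 0.4934], [0.358, 0.4608, -0.8121, -0.0022], [-0.4978, -0.6416, -0.5836, 1.2849], [0.0, 0.0, 0.0, 1.0]]
top [[540.5, 0.0, 273.5], [0.0, 540.5, 211.6], [0.0, 0.0, 1.0]] [[-0.0102, -0.9999, 0.0037, -0.1184], [-0.9876, 0.0095, -0.1564, 0.5319], [0.1564, -0.0053, -0.9877, 1.0839], [0.0, 0.0, 0.0, 1.0]]
{'t': 0.1, 'q': [70.118, 12.472, 92.522, 0.002, 75.132, -6.428], 'qvel': [0.043, -0.033, -0.272, 0.094, -0.063, -0.014], 'joint_torque': [-0.001, -39.808, -30.497, -0.0, 0.004, -0.0], 'ee_pos': [0.145, 0.607, 0.194], 'orientation': [[-0.973, 0.233, -0.001], [0.233, 0.973, -0.002], [0.0, -0.002, -1.0]], 'ft_force': [0.205, 0.038, 0.653], 'torque': [-0.008, 0.01, -0.021], 'finger_force': 0.0, 'grip_width': 0.086}
```

View pics/scene0.png

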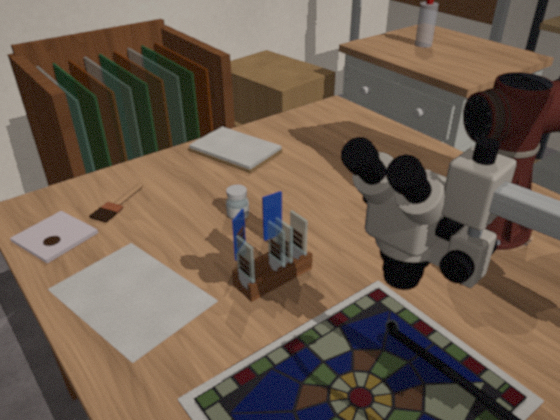

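View pics/top0.png

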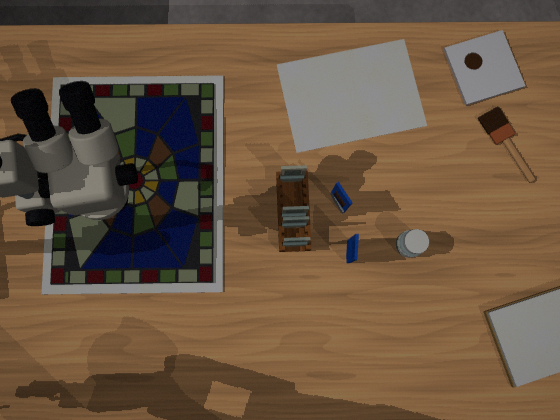

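Run:
```python
import cv2,pickle,numpy as np
d=pickle.load(open("f0.pkl","rb"))
a=cv2.resize(d["scene"]["pixels"][180:300,220:320],None,fx=5,fy=5,interpolation=cv2.INTER_CUBIC)[:600]
b=cv2.resize(d["top"]["pixels"][155:263,260:370],None,fx=5,fy=5,interpolation=cv2.INTER_CUBIC)
cv2.imwrite("pics/a1.png",a);cv2.imwrite("pics/b1.png",b)
```

```text
(no output)
```

View pics/a1.png

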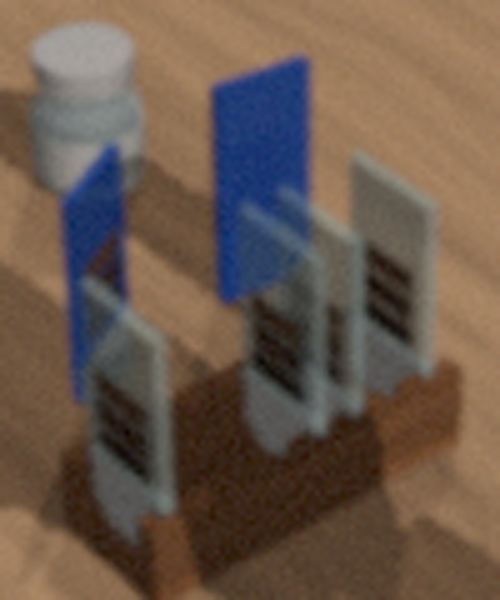

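View pics/b1.png

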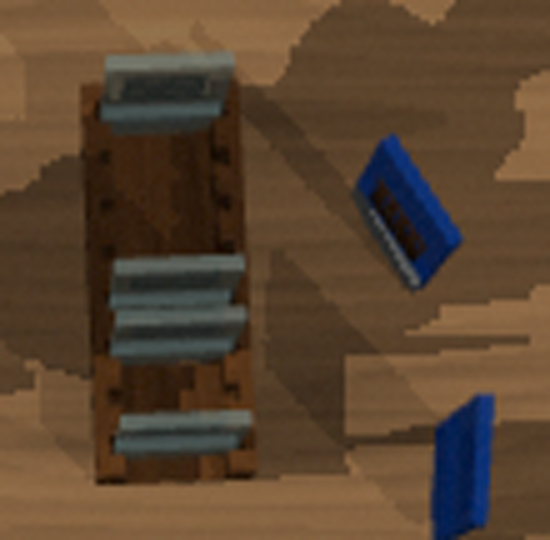

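```bash
cat > h.py <<'E'
import numpy as np
def cam(f): 
    V=f["view"];R=V[:3,:3];t=V[:3,3];return f["mtx"],R,t
def proj(f,P):
    K,R,t=cam(f);c=R@np.asarray(P,float).T+t[:,None];p=K@c;return (p[:2]/p[2]).T
def plane(f,uv,z):
    K,R,t=cam(f);uv=np.atleast_2d(uv);C=-R.T@t
    d=(R.T@np.linalg.inv(K)@np.c_[uv,np.ones(len(uv))].T).T
    return C+d*((z-C[2])/d[:,2])[:,None]
E
python3 - <<'E'
import cv2,pickle,numpy as np
from h import *
d=pickle.load(open("f0.pkl","rb"))
s,t=d["scene"],d["top"]
b=lambda x,y:(260+(x+.5)/5-.5,155+(y+.5)/5-.5)
print("rack top z42",plane(t,[b(82,85),b(243,83),b(97,455),b(257,450)],.042).round(4).tolist())
print("plates z130",plane(t,[b(106,64),b(235,61),b(113,265),b(245,263),b(113,315),b(246,314),b(120,419),b(252,418)],.130).round(4).tolist())
print("panel z11",plane(t,[(53,77),(223,77),(43,293),(223,292)],.011).round(4).tolist())
print("obj",plane(s,[(403,283)],.22).round(4).tolist())
A=cv2.resize(s["pixels"][130:420,330:560],None,fx=1.7,fy=1.7,interpolation=cv2.INTER_CUBIC)
B=cv2.resize(t["pixels"][70:300,0:230],None,fx=1.7,fy=1.7,interpolation=cv2.INTER_CUBIC)
c=np.zeros((max(A.shape[0],B.shape[0]),A.shape[1]+B.shape[1],3),np.uint8);c[:A.shape[0],:A.shape[1]]=A;c[:B.shape[0],A.shape[1]:]=B
cv2.imwrite("pics/c1.png",cv2.convertScaleAbs(c,alpha=1.6,beta=20));print(c.shape)
E
```

```text
rack top z42 [[0.6161, -0.1298, 0.042], [0.6163, -0.1977, 0.042], [0.4596, -0.1342, 0.042], [0.461, -0.2003, 0.042]]
plates z130 [[0.6037, -0.1382, 0.13], [0.6044, -0.1884, 0.13], [0.5244, -0.1399, 0.13], [0.5247, -0.1907, 0.13], [0.505, -0.1397, 0.13], [0.5049, -0.1907, 0.13], [0.465, -0.1419, 0.13], [0.4649, -0.1921, 0.13]]
panel z11 [[0.8437, 0.3639, 0.011], [0.8404, -0.0143, 0.011], [0.3682, 0.3593, 0.011], [0.3664, -0.0164, 0.011]]
obj [[0.5336, 0.1695, 0.22]]
(493, 782, 3)
```

View pics/c1.png

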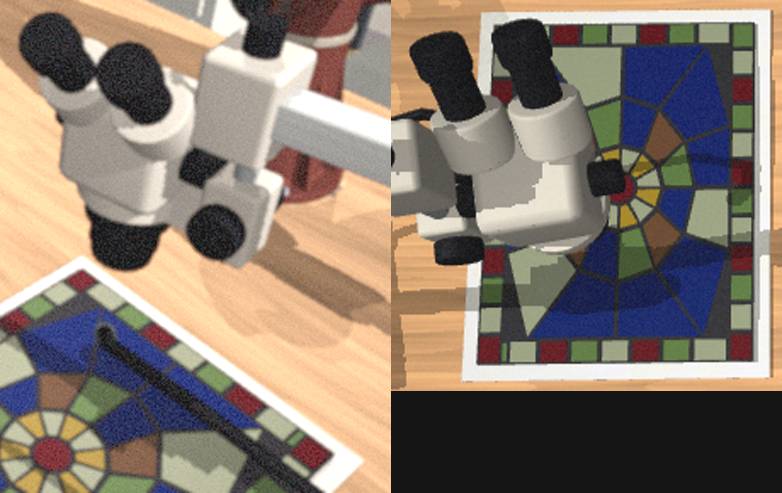

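Run:
```python
import pickle,numpy as np
from h import *
d=pickle.load(open("f0.pkl","rb"))
s,t=d["scene"],d["top"]
g=s["pixels"].astype(int).sum(2)
for v in range(252,294,2):
    r=np.where(g[v,375:430]<130)[0]; print(v,(r.min()+375,r.max()+375,len(r)) if len(r) else None)
a=np.linspace(0,2*np.pi,721)
for x,y in((.53,.17),(.54,.17),(.53,.18)):
  for r in (.028,.033,.038):
    o=[]
    for z in(.22,.25):
        p=proj(s,np.c_[x+r*np.cos(a),y+r*np.sin(a),0*a+z]);o+=[p[:,0].min().round(1),p[:,0].max().round(1),p[:,1].max().round(1)]
    print(x,y,r,o)
print(proj(s,[(.53+.075,.17+.035,.19)]))
```

```text
252 (np.int64(381), np.int64(382), 2)
254 (np.int64(381), np.int64(384), 4)
256 (np.int64(381), np.int64(387), 7)
258 (np.int64(383), np.int64(392), 10)
260 (np.int64(384), np.int64(397), 14)
262 (np.int64(384), np.int64(428), 30)
264 (np.int64(384), np.int64(427), 44)
266 (np.int64(383), np.int64(425), 43)
268 (np.int64(383), np.int64(423), 41)
270 (np.int64(384), np.int64(422), 39)
272 (np.int64(384), np.int64(422), 39)
274 (np.int64(384), np.int64(421), 38)
276 (np.int64(384), np.int64(421), 38)
278 (np.int64(385), np.int64(419), 35)
280 (np.int64(386), np.int64(418), 33)
282 (np.int64(387), np.int64(417), 31)
284 (np.int64(390), np.int64(416), 27)
286 (np.int64(393), np.int64(414), 22)
288 (np.int64(399), np.int64(409), 11)
290 (np.int64(377), np.int64(379), 3)
292 (np.int64(375), np.int64(381), 6)
0.53 0.17 0.028 [np.float64(386.1), np.float64(423.9), np.float64(295.1), np.float64(388.3), np.float64(427.0), np.float64(279.7)]
0.53 0.17 0.033 [np.float64(382.7), np.float64(427.3), np.float64(297.4), np.float64(384.9), np.float64(430.5), np.float64(282.0)]
0.53 0.17 0.038 [np.floa
[... 222 characters left out ...]
float64(282.6)]
0.54 0.17 0.033 [np.float64(378.1), np.float64(422.9), np.float64(300.4), np.float64(380.2), np.float64(426.0), np.float64(285.0)]
0.54 0.17 0.038 [np.float64(374.8), np.float64(426.3), np.float64(302.8), np.float64(376.8), np.float64(429.6), np.float64(287.4)]
0.53 0.18 0.028 [np.float64(391.0), np.float64(429.1), np.float64(298.8), np.float64(393.4), np.float64(432.4), np.float64(283.4)]
0.53 0.18 0.033 [np.float64(387.6), np.float64(432.6), np.float64(301.3), np.float64(389.9), np.float64(436.0), np.float64(285.8)]
0.53 0.18 0.038 [np.float64(384.2), np.float64(436.0), np.float64(303.7), np.float64(386.5), np.float64(439.5), np.float64(288.2)]
[[385.15914405 332.6713481 ]]
```

Run:
```python
import pickle,numpy as np,cv2
from scipy.optimize import least_squares
from h import *
d=pickle.load(open("f0.pkl","rb"))
s,t=d["scene"],d["top"]
g=cv2.cvtColor(s["pixels"],cv2.COLOR_BGR2GRAY)
a=np.linspace(0,2*np.pi,361)
m=(s["pixels"].astype(int).sum(2)<140).astype(np.uint8)
pts=[]
for v in range(276,289):
    r=np.where(m[v,380:425])[0]+380; pts+=[(r.min()-.5,v),(r.max()+.5,v)]
for u in range(396,412): pts.append((u,np.where(m[270:295,u])[0].max()+270.5))
pts=np.array(pts)
def res(p):
    e=proj(s,np.c_[p[0]+p[2]*np.cos(a),p[1]+p[2]*np.sin(a),0*a+.22]).astype(np.float32)
    return [cv2.pointPolygonTest(e,(float(u),float(v)),True) for u,v in pts]
r=least_squares(res,[.523,.159,.028],diff_step=1e-3,x_scale=.01,loss="soft_l1");print(r.x,np.abs(r.fun).mean())
x,y=r.x[:2]
for z,R in((.29,.05),(.35,.05)):
    p=proj(t,np.c_[x+R*np.cos(a),y+R*np.sin(a),0*a+z]);print("top pod",z,p.min(0),p.max(0))
g=t["pixels"].astype(int).sum(2)
for v in (180,190,200,205,210,214,218,222,226):print(v,g[v,60:140:4].tolist())
```

```text
[0.5245346  0.15773248 0.02704285] 0.3419312062042793
top pod 0.29 [ 70.20640911 163.21776165] [131.8652117  223.64410381]
top pod 0.35 [ 55.63864594 153.62050607] [121.77512786 218.27397632]
180 [247, 253, 251, 251, 250, 254, 272, 384, 382, 380, 382, 321, 214, 131, 131, 22, 14, 29, 26, 7]
190 [256, 249, 256, 246, 369, 373, 385, 387, 381, 386, 387, 347, 243, 156, 129, 128, 253, 134, 65, 66]
200 [369, 363, 356, 347, 340, 336, 327, 319, 293, 267, 235, 216, 167, 153, 152, 137, 143, 241, 244, 179]
205 [303, 279, 252, 222, 190, 163, 161, 164, 158, 159, 156, 157, 155, 151, 149, 149, 57, 36, 40, 47]
210 [182, 160, 151, 157, 156, 151, 151, 158, 155, 143, 142, 196, 251, 258, 170, 55, 38, 61, 41, 148]
214 [90, 81, 88, 138, 153, 150, 246, 254, 257, 257, 259, 260, 242, 159, 58, 64, 51, 43, 52, 91]
218 [81, 68, 66, 152, 250, 246, 247, 233, 211, 226, 184, 158, 125, 81, 48, 41, 53, 55, 39, 93]
222 [72, 76, 70, 243, 244, 246, 247, 241, 244, 246, 159, 47, 74, 57, 40, 46, 57, 48, 40, 101]
226 [67, 71, 73, 247, 247, 246, 245, 158, 169, 157, 157, 156, 36, 52, 44, 52, 35, 47, 34, 97]
```

```bash
cat >> h.py <<'E'
def rel(st,P,yaw=None):
    "units along tool axes from state to TCP target P; yaw = world angle (deg) of tool x"
    R=np.array(st["orientation"]);d=R.T@(np.array(P)-st["ee_pos"])/.05
    a=np.degrees(np.arctan2(R[1,0],R[0,0]));t=0 if yaw is None else -((yaw-a+180)%360-180)/8
    return d.round(2).tolist()+[round(t,2)]
def show(*W):
    from plant import bot
    s=bot.state()
    print("t",round(s["t"],2),"tcp",np.round(s["ee_pos"],4).tolist(),"w",round(s["grip_width"],4),"ff",round(s["finger_force"],1),"F",np.round(s["ft_force"],1).tolist(),"q",np.round(s["q"]).tolist())
    print("R",np.round(s["orientation"],3).tolist())
    for P,y in W: print(P,y,"->",rel(s,P,y))
E
python3 -c "
from h import *
show(((.15,.45,.2),181.3),((.29,.30,.2),181.3),((.36,.15,.2),181.3),((.38,0,.2),181.3),((.47,-.11,.2),181.3),((.604,-.1633,.2),181.3))"
```

```text
t 0.1 tcp [0.1451, 0.6071, 0.1945] w 0.0855 ff 0.0 F [0.2, 0.0, 0.7] q [70.0, 12.0, 93.0, 0.0, 75.0, -6.0]
R [[-0.973, 0.233, -0.001], [0.233, 0.973, -0.002], [0.0, -0.002, -1.0]]
(0.15, 0.45, 0.2) 181.3 -> [-0.83, -3.03, -0.1, np.float64(-1.84)]
(0.29, 0.3, 0.2) 181.3 -> [-4.25, -5.3, -0.1, np.float64(-1.84)]
(0.36, 0.15, 0.2) 181.3 -> [-6.31, -7.89, -0.1, np.float64(-1.84)]
(0.38, 0, 0.2) 181.3 -> [-7.39, -10.72, -0.09, np.float64(-1.84)]
(0.47, -0.11, 0.2) 181.3 -> [-9.66, -12.44, -0.09, np.float64(-1.84)]
(0.604, -0.1633, 0.2) 181.3 -> [-12.51, -12.85, -0.09, np.float64(-1.84)]
```

```bash
python3 -m jog '[-0.3,-1,-0.1,-0.6,1, -0.6,-2,-0.1,-1.2,1, -0.85,-3,-0.1,-1.84,1, -1.7,-3.55,-0.1,-1.84,1, -2.55,-4.1,-0.1,-1.84,1, -3.4,-4.7,-0.1,-1.84,1, -4.25,-5.3,-0.1,-1.84,1, -4.6,-5.8,-0.1,-1.84,1]' 20
python3 -c "
from h import *
show(((.36,.15,.2),181.3),((.38,0,.2),181.3),((.47,-.11,.2),181.3),((.604,-.1633,.2),181.3))"
```

```text
t: 0.9
ee_pos: [0.3031, 0.2704, 0.2007]
orientation: [[-1.0, -0.021, 0.001], [-0.021, 1.0, -0.0], [-0.001, -0.0, -1.0]]
ft_force: [1.0, -0.8, 0.9]
grip_width: 0.0855
finger_force: 0.0
t 0.9 tcp [0.3031, 0.2704, 0.2007] w 0.0855 ff 0.0 F [1.0, -0.8, 0.9] q [32.0, -16.0, 120.0, -0.0, 76.0, -59.0]
R [[-1.0, -0.021, 0.001], [-0.021, 1.0, -0.0], [-0.001, -0.0, -1.0]]
(0.36, 0.15, 0.2) 181.3 -> [-1.09, -2.43, 0.01, np.float64(-0.01)]
(0.38, 0, 0.2) 181.3 -> [-1.42, -5.44, 0.02, np.float64(-0.01)]
(0.47, -0.11, 0.2) 181.3 -> [-3.18, -7.68, 0.02, np.float64(-0.01)]
(0.604, -0.1633, 0.2) 181.3 -> [-5.83, -8.8, 0.02, np.float64(-0.01)]
```

```bash
python3 -m jog '[-0.4,-0.85,0,0,1, -0.8,-1.7,0,0,1, -1.1,-2.5,0,0,1, -1.2,-3.5,0,0,1, -1.4,-4.5,0,0,1, -1.5,-5.45,0,0,1, -2.1,-6.2,0,0,1, -2.6,-6.95,0,0,1]'
python3 -m jog '[-0.6,-0.6,0,0,1, -1.3,-1.0,0,0,1, -2.0,-1.4,0,0,1, -2.7,-1.75,0,0,1, -3.2,-1.85,0,0,1, -3.2,-1.85,0,0,1]'
python3 -c "
from h import *
show(((.604,-.1633,.2),181.3),((.604,-.1633,.102),181.3))"
```

```text
t: 1.7
ee_pos: [0.4395, -0.0743, 0.2005]
orientation: [[-1.0, -0.02, 0.001], [-0.02, 1.0, 0.0], [-0.001, 0.0, -1.0]]
ft_force: [0.9, 1.0, 1.3]
grip_width: 0.0856
finger_force: 0.0
t: 2.3
ee_pos: [0.6033, -0.1621, 0.1995]
orientation: [[-1.0, -0.022, 0.0], [-0.022, 1.0, 0.0], [-0.0, 0.0, -1.0]]
ft_force: [1.1, 0.6, 0.0]
grip_width: 0.0853
finger_force: 0.0
t 2.3 tcp [0.6033, -0.1621, 0.1995] w 0.0853 ff 0.0 F [1.1, 0.6, 0.0] q [-21.0, 12.0, 92.0, 0.0, 76.0, -113.0]
R [[-1.0, -0.022, 0.0], [-0.022, 1.0, 0.0], [-0.0, 0.0, -1.0]]
(0.604, -0.1633, 0.2) 181.3 -> [-0.01, -0.02, -0.01, np.float64(-0.01)]
(0.604, -0.1633, 0.102) 181.3 -> [-0.01, -0.02, 1.95, np.float64(-0.01)]
```

```bash
python3 -m jog '[0,0,0.8,0,1, 0,0,1.6,0,1, 0,-0.02,1.95,0,1, 0,-0.02,1.95,0,0, 0,-0.02,1.95,0,-1, 0,-0.02,1.95,0,-1, 0,-0.02,1.95,0,-1, 0,-0.02,1.95,0,-1]' 30
python3 -c "
from h import *
show()"
```

```text
t: 3.1
ee_pos: [0.6024, -0.1625, 0.105]
orientation: [[-1.0, -0.022, 0.003], [-0.022, 1.0, -0.001], [-0.003, -0.001, -1.0]]
ft_force: [-0.4, 0.8, -0.1]
grip_width: 0.0125
finger_force: 0.0
t 3.1 tcp [0.6024, -0.1625, 0.105] w 0.0125 ff 0.0 F [-0.4, 0.8, -0.1] q [-22.0, 17.0, 97.0, 0.0, 66.0, -113.0]
R [[-1.0, -0.022, 0.003], [-0.022, 1.0, -0.001], [-0.003, -0.001, -1.0]]
```

Run:
```python
from plant import bot
import cv2,numpy as np,pickle
s=bot.grab_frame("scene");t=bot.grab_frame("top")
pickle.dump((s,t),open("f1.pkl","wb"))
a=cv2.resize(s["pixels"][130:310,190:350],None,fx=2.5,fy=2.5,interpolation=cv2.INTER_CUBIC)
b=cv2.resize(t["pixels"][110:290,220:380],None,fx=2.5,fy=2.5,interpolation=cv2.INTER_CUBIC)
cv2.imwrite("pics/d1.png",cv2.convertScaleAbs(np.hstack([a,b]),alpha=1.5))
print(bot.state()["grip_width"])
```

```text
0.0003245680498873674
```

View pics/d1.png

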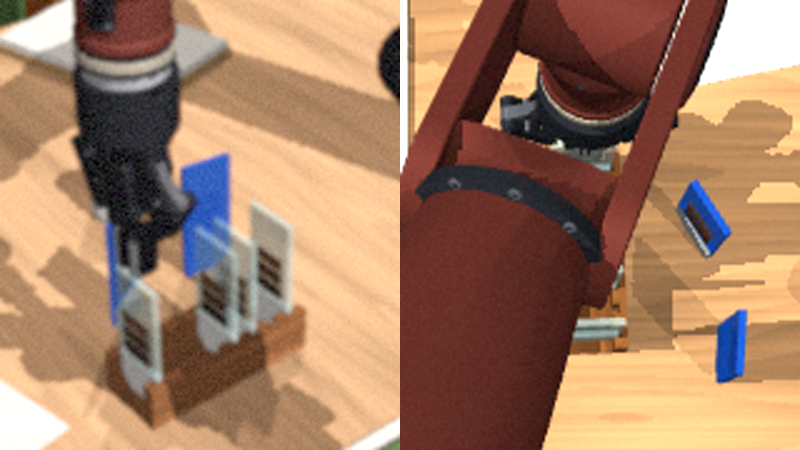

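Run:
```python
import pickle,numpy as np
from h import *
s,t=pickle.load(open("f1.pkl","rb"))
print("tcp proj",proj(s,[(.6024,-.1625,.105),(.6024,-.1625,.125)]))
R=np.array
for x in(.604,.612,.620):
  print(x,"plate top corners +-y",proj(s,[(x,-.1383,.13),(x,-.1883,.13),(x,-.1383,.042),(x,-.1883,.042)]).round(1).tolist(),proj(t,[(x,-.1383,.13),(x,-.1883,.13)]).round(1).tolist())
c=lambda x,y:(190+x/2.5,130+y/2.5)
print([c(120,268),c(158,291),c(162,383),c(122,360)])
b=lambda x,y:(220+(x+.5)/5-.5,180+(y+.5)/5-.5)
print("plane130 scene",plane(s,[b(86,282),b(165,335)],.13), plane(s,[b(65,452),b(150,518),b(460,365)],.042))
```

```text
tcp proj [[244.70927876 251.27613016]
 [244.22979229 243.28153606]]
0.604 plate top corners +-y [[250.5, 247.6], [236.1, 235.3], [252.3, 281.9], [238.5, 269.1]] [[280.8, 167.2], [306.5, 167.0]]
0.612 plate top corners +-y [[247.0, 249.2], [232.7, 236.8], [249.0, 283.6], [235.3, 270.7]] [[280.8, 163.2], [306.5, 163.0]]
0.62 plate top corners +-y [[243.6, 250.8], [229.3, 238.3], [245.7, 285.2], [232.0, 272.2]] [[280.7, 159.2], [306.4, 159.0]]
[(238.0, 237.2), (253.2, 246.4), (254.8, 283.2), (238.8, 274.0)]
plane130 scene [[ 0.60425343 -0.18550194  0.13      ]
 [ 0.59896032 -0.13847729  0.13      ]] [[ 0.61523564 -0.19352172  0.042     ]
 [ 0.61040577 -0.13842823  0.042     ]
 [ 0.44870379 -0.13699511  0.042     ]]
```

```bash
python3 - <<'E'
import pickle,numpy as np
s,t=pickle.load(open("f1.pkl","rb"));d=pickle.load(open("f0.pkl","rb"))
g=s["pixels"].astype(int).sum(2)//3;h=d["scene"]["pixels"].astype(int).sum(2)//3
print("    ",list(range(230,262,2)))
for v in range(226,286,3):print(v,g[v,230:262:2].tolist(),(g-h)[v,230:262:2].tolist())
E
python3 -c "
from h import *
show()"
```

```text
[230, 232, 234, 236, 238, 240, 242, 244, 246, 248, 250, 252, 254, 256, 258, 260]
226 [109, 90, 59, 66, 30, 16, 50, 39, 21, 14, 15, 24, 60, 88, 91, 90] [10, 6, -3, 10, -30, -45, -4, -29, -58, -61, -64, -59, -24, 2, 8, 4]
229 [116, 100, 64, 59, 32, 27, 66, 65, 29, 18, 19, 36, 86, 87, 89, 95] [7, 9, 4, -1, -23, -24, 18, -16, -94, -92, -58, -40, 6, 4, 7, 11]
232 [116, 104, 65, 66, 27, 18, 61, 64, 33, 20, 3, 42, 88, 84, 85, 87] [7, 8, 9, 7, -24, -27, 17, -6, -80, -99, -118, -66, 5, 13, 10, 9]
235 [129, 120, 74, 77, 45, 21, 55, 68, 30, 3, 12, 54, 117, 115, 94, 87] [10, 11, 10, 3, -30, -28, 15, 1, -81, -119, -100, -64, 3, 5, 3, 7]
238 [130, 126, 73, 76, 100, 112, 75, 68, 33, 35, 58, 104, 128, 126, 123, 110] [12, 7, 1, 4, 4, 6, 4, 9, -72, -77, -56, -18, 14, 8, 8, 13]
241 [92, 103, 72, 67, 69, 79, 94, 98, 104, 120, 123, 124, 126, 127, 130, 129] [9, 6, 5, 6, 9, 8, -1, -10, -11, 1, 9, 11, 8, 8, 10, 9]
244 [93, 96, 79, 65, 68, 60, 81, 112, 137, 134, 117, 127, 120, 120, 126, 128] [10, 12, 10, 7, 14, 0, 5, 8, 11, 10, 8, 13, 3, 5, 5, 11]
247 [96, 92, 72, 61, 68, 81, 101, 97, 95, 116, 138, 124, 106,
[... 1059 characters left out ...]
8, 7, -1, 7, 0]
274 [84, 51, 45, 40, 68, 89, 92, 91, 68, 32, 66, 97, 82, 42, 36, 45] [10, 2, 14, -3, 9, 5, 7, 12, 9, 10, 7, 6, 8, 5, 2, 20]
277 [68, 53, 41, 41, 59, 91, 91, 93, 97, 89, 93, 101, 88, 42, 44, 49] [11, 7, 5, 9, 7, 9, 9, 4, 10, 4, 9, 6, 9, 3, -3, 5]
280 [68, 58, 34, 42, 48, 81, 95, 93, 91, 91, 102, 125, 111, 58, 53, 52] [10, 10, -6, -3, 6, 7, 11, 5, 6, 5, 16, 12, 14, 11, 7, 3]
283 [64, 57, 44, 41, 38, 45, 85, 95, 94, 79, 70, 82, 82, 57, 47, 41] [0, 2, 4, -1, 6, -6, 8, 8, 11, 6, 5, 13, 7, 1, 5, -2]
t 3.2 tcp [0.6019, -0.1624, 0.1043] w 0.0003 ff 0.0 F [-0.5, 0.0, -0.0] q [-22.0, 17.0, 97.0, 0.0, 66.0, -113.0]
R [[-1.0, -0.022, 0.002], [-0.022, 1.0, -0.001], [-0.002, -0.001, -1.0]]
```

Run:
```python
import pickle,numpy as np,cv2
from h import *
s,t=pickle.load(open("f1.pkl","rb"));d=pickle.load(open("f0.pkl","rb"))
for z in(.12,.16,.2,.25,.3,.35): print(z,proj(s,[(.6024,-.1625,z)]).round(),proj(t,[(.6024,-.1625,z),(.581,-.193,z)]).round().tolist())
A=cv2.resize(np.vstack([s["pixels"][120:250,200:300]]),None,fx=4,fy=4,interpolation=cv2.INTER_CUBIC)
B=cv2.resize(t["pixels"][100:230,230:330],None,fx=4,fy=4,interpolation=cv2.INTER_CUBIC)
cv2.imwrite("pics/e1.png",cv2.convertScaleAbs(np.hstack([A,B]),alpha=2.0,beta=15))
```

```text
0.12 [[244. 245.]] [[293.0, 169.0], [309.0, 180.0]]
0.16 [[243. 229.]] [[294.0, 164.0], [310.0, 175.0]]
0.2 [[242. 212.]] [[295.0, 159.0], [312.0, 170.0]]
0.25 [[241. 189.]] [[296.0, 151.0], [314.0, 163.0]]
0.3 [[240. 165.]] [[297.0, 143.0], [316.0, 156.0]]
0.35 [[238. 139.]] [[299.0, 134.0], [319.0, 147.0]]
```

View pics/e1.png

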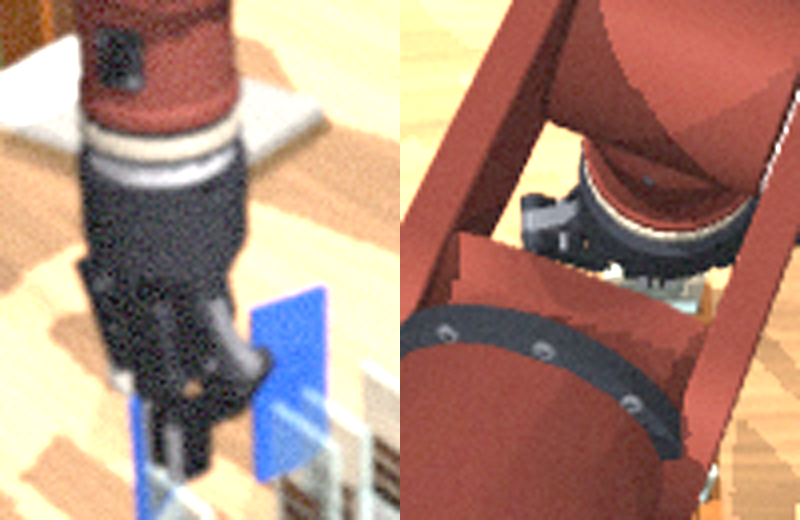

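```bash
python3 -m jog '[0,0,0,0,1, 0,0,0,0,1, 0,0,0,0,1, 0,0,0,0,1, 0,0,0,0,1]' 30
python3 -m jog '[0,0,0.25,0,1, 0,0,0.5,0,1, 0,0,0.5,0,0, 0,0,0.5,0,-1, 0,0,0.5,0,-1, 0,0,0.5,0,-1]'
python3 -c "
from h import *
show()"
```

```text
t: 3.7
ee_pos: [0.6012, -0.1621, 0.1031]
orientation: [[-1.0, -0.022, -0.0], [-0.022, 1.0, 0.0], [0.0, 0.0, -1.0]]
ft_force: [0.3, 0.7, -0.5]
grip_width: 0.0726
finger_force: 0.0
t: 4.3
ee_pos: [0.6016, -0.1623, 0.0785]
orientation: [[-1.0, -0.022, 0.001], [-0.022, 1.0, -0.0], [-0.001, -0.0, -1.0]]
ft_force: [0.2, -0.3, -1.0]
grip_width: 0.0487
finger_force: 31.1
t 4.3 tcp [0.6016, -0.1623, 0.0785] w 0.0487 ff 31.1 F [0.2, -0.3, -1.0] q [-22.0, 19.0, 98.0, 0.0, 63.0, -113.0]
R [[-1.0, -0.022, 0.001], [-0.022, 1.0, -0.0], [-0.001, -0.0, -1.0]]
```

```bash
python3 -m jog '[0,0,-0.3,0,-1, 0,0,-0.6,0,-1, 0,0,-1,0,-1, 0,0,-1.5,0,-1, 0,0,-2,0,-1, 0,0,-2,0,-1, 0,0,-2,0,-1]' 30
python3 - <<'E'
from plant import bot
import cv2,numpy as np,pickle
from h import *
show()
s=bot.grab_frame("scene");t=bot.grab_frame("top")
pickle.dump((s,t),open("f2.pkl","wb"))
a=cv2.resize(s["pixels"][130:280,200:300],None,fx=4,fy=4,interpolation=cv2.INTER_CUBIC)
b=cv2.resize(t["pixels"][100:250,230:330],None,fx=4,fy=4,interpolation=cv2.INTER_CUBIC)
cv2.imwrite("pics/g1.png",cv2.convertScaleAbs(np.hstack([a,b]),alpha=1.8,beta=10))
E
```

```text
t: 5.0
ee_pos: [0.6021, -0.1625, 0.18]
orientation: [[-1.0, -0.022, 0.003], [-0.022, 1.0, -0.001], [-0.003, -0.001, -1.0]]
ft_force: [-0.4, 0.0, -2.8]
grip_width: 0.0485
finger_force: 31.6
t 5.0 tcp [0.6021, -0.1625, 0.18] w 0.0485 ff 31.6 F [-0.4, 0.0, -2.8] q [-22.0, 13.0, 94.0, -0.0, 73.0, -113.0]
R [[-1.0, -0.022, 0.003], [-0.022, 1.0, -0.001], [-0.003, -0.001, -1.0]]
```

View pics/g1.png

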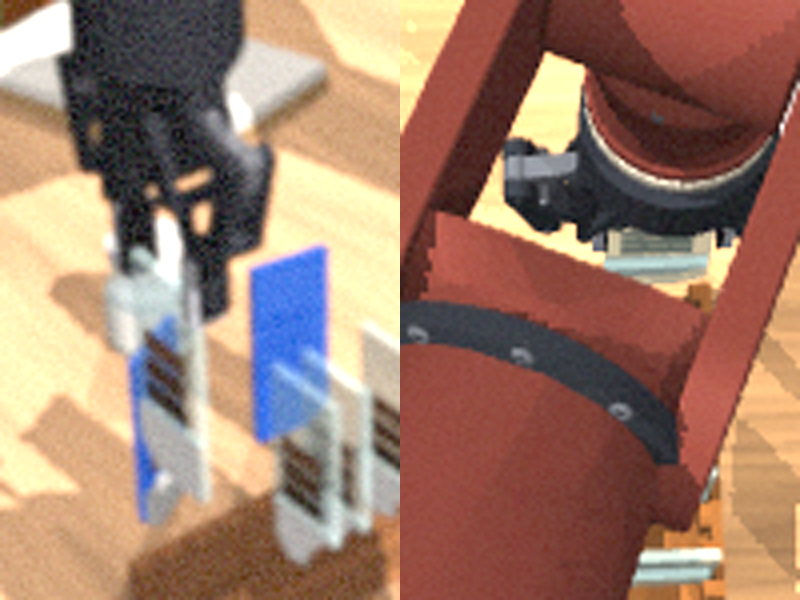

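Run:
```python
import pickle,numpy as np,cv2
from h import *
s,t=pickle.load(open("f2.pkl","rb"));s1,_=pickle.load(open("f1.pkl","rb"))
G=cv2.cvtColor(s["pixels"],cv2.COLOR_BGR2GRAY).astype(np.float32);H=cv2.cvtColor(s1["pixels"],cv2.COLOR_BGR2GRAY).astype(np.float32)
G=cv2.GaussianBlur(G,(0,0),.7);H=cv2.GaussianBlur(H,(0,0),.7)
zt=.130+.1015; X=.605
print("corners",proj(s,[(X,-.1383,zt),(X,-.1883,zt),(X,-.1383,zt-.12),(X,-.1883,zt-.12)]).round(1).tolist())
ys=np.arange(-.1943,-.130,.004);print("y",((ys+.1633)*1e3).round().tolist())
for dz in range(120,-10,-6):
    p=proj(s,[(X,y,zt-.12+dz/1e3) for y in ys]).astype(np.float32)
    f=lambda I:cv2.remap(I,p[:,0][None],p[:,1][None],cv2.INTER_LINEAR)[0]
    print(dz,f(G).astype(int).tolist(),(f(G)-f(H)).astype(int).tolist())
```

```text
corners [[247.8, 203.6], [232.6, 192.0], [250.5, 255.3], [236.2, 242.9]]
y [-31.0, -27.0, -23.0, -19.0, -15.0, -11.0, -7.0, -3.0, 1.0, 5.0, 9.0, 13.0, 17.0, 21.0, 25.0, 29.0, 33.0]
120 [24, 37, 74, 96, 100, 103, 120, 139, 144, 143, 136, 118, 90, 83, 92, 80, 45] [6, 15, 53, 82, 85, 83, 92, 102, 108, 113, 110, 99, 74, 67, 75, 63, 27]
114 [32, 53, 65, 72, 83, 103, 113, 117, 119, 121, 115, 99, 84, 88, 96, 80, 52] [15, 36, 47, 51, 61, 81, 90, 90, 88, 90, 91, 80, 67, 70, 77, 60, 31]
108 [31, 50, 73, 95, 107, 109, 113, 116, 117, 114, 107, 96, 87, 90, 103, 95, 99] [17, 31, 55, 78, 90, 91, 89, 89, 89, 88, 84, 78, 70, 70, 87, 74, 68]
102 [77, 95, 105, 110, 114, 116, 115, 113, 110, 107, 100, 92, 90, 96, 106, 114, 110] [62, 79, 88, 94, 96, 95, 96, 89, 81, 79, 76, 72, 76, 78, 88, 92, 86]
96 [115, 115, 114, 114, 113, 110, 109, 105, 92, 81, 83, 85, 86, 97, 110, 114, 107] [99, 100, 100, 98, 95, 94, 91, 86, 67, 55, 58, 60, 62, 70, 73, 79, 84]
90 [121, 115, 109, 106, 108, 109, 103, 85, 70, 68, 74, 84, 93, 98, 108, 116, 109] [103, 96, 92, 92, 92, 93, 86, 65, 44, 37, 41, 51, 51, 39, 55, 87, 95]
84 [115,
[... 1603 characters left out ...]
76, 83, 89, 92, 92, 93, 93, 92, 91, 91, 91, 92, 93, 101, 112, 119, 114] [12, 20, 11, 3, -6, -7, -1, 1, -10, -28, -36, -36, -34, -25, -12, -5, -4]
12 [79, 80, 86, 91, 92, 91, 93, 93, 93, 92, 92, 92, 93, 99, 110, 116, 108] [9, 12, 13, 13, 14, 17, 22, 11, -6, -14, -11, -7, -2, 1, 1, -2, -7]
6 [74, 72, 78, 83, 87, 90, 92, 91, 90, 91, 91, 91, 92, 100, 109, 111, 103] [6, 12, 15, 18, 22, 27, 15, -3, -8, -4, 3, 6, 5, 3, -1, -7, -14]
0 [62, 60, 65, 70, 77, 88, 99, 100, 93, 88, 89, 93, 94, 98, 102, 100, 94] [0, 0, 3, 5, 11, 11, 3, 0, 1, 5, 5, 6, 4, 1, -5, -18, -19]
-6 [56, 50, 52, 57, 84, 112, 112, 93, 82, 83, 90, 95, 94, 95, 94, 85, 65] [-3, -8, -10, -8, 7, 18, 16, 6, 0, 0, 4, 7, 5, 0, -13, -28, -36]
```

Run:
```python
import pickle,numpy as np
from h import *
s,t=pickle.load(open("f1.pkl","rb"));d=pickle.load(open("f0.pkl","rb"))
D=np.abs(s["pixels"].astype(int)-d["scene"]["pixels"].astype(int)).sum(2)>60
K,R,tt=cam(s)
for z in np.arange(.14,.66,.03):
    p=np.array([.602,-.1625,z]);u,v=proj(s,[p])[0];dep=(R@p+tt)[2]
    if v<0:break
    r=np.where(D[int(v),150:330])[0]+150
    # contiguous run around axis
    L=Rr=int(u)
    while L>120 and D[int(v),L-3:L].any():L-=1
    while Rr<450 and D[int(v),Rr+1:Rr+4].any():Rr+=1
    print(round(z,2),"v",int(v),"left mm",round((u-L)/519.6*dep*1e3),"right mm",round((Rr-u)/519.6*dep*1e3))
# bottom of the lifted plate: colour rows
s2,_=pickle.load(open("f2.pkl","rb"))
for dz in range(16,-17,-3):
    print(dz,[s2["pixels"][int(round(v)),int(round(u))].tolist() for u,v in proj(s2,[(.605,-.1633+y/1e3,.1115+dz/1e3) for y in (-22,-16,-10,0,10,16,22)])])
```

```text
0.14 v 237 left mm 2 right mm 15
0.17 v 224 left mm 14 right mm 28
0.2 v 211 left mm 27 right mm 46
0.23 v 198 left mm 34 right mm 32
0.26 v 184 left mm 39 right mm 33
0.29 v 169 left mm 103 right mm 163
0.32 v 154 left mm 44 right mm 97
0.35 v 138 left mm 33 right mm 54
0.38 v 122 left mm 20 right mm 3
0.41 v 105 left mm 17 right mm 29
0.44 v 87 left mm 8 right mm 35
0.47 v 69 left mm 6 right mm 162
0.5 v 50 left mm 17 right mm 163
0.53 v 29 left mm 1 right mm -1
0.56 v 8 left mm 1 right mm -1
16 [[90, 93, 95], [97, 100, 100], [93, 92, 97], [89, 88, 90], [91, 92, 95], [89, 91, 94], [96, 100, 101]]
13 [[92, 94, 95], [94, 95, 95], [87, 88, 87], [92, 95, 95], [90, 92, 93], [88, 89, 91], [93, 95, 98]]
10 [[93, 86, 91], [89, 92, 94], [88, 91, 92], [92, 95, 96], [88, 87, 91], [89, 91, 95], [95, 99, 99]]
7 [[93, 85, 82], [90, 93, 95], [88, 90, 92], [90, 90, 95], [87, 88, 93], [93, 94, 99], [96, 97, 98]]
4 [[97, 82, 77], [90, 88, 92], [90, 91, 95], [83, 86, 88], [92, 94, 96], [88, 89, 91], [97, 100, 102]]
1 [[101, 71, 67], [79, 80, 84], [87, 86, 87], [95, 95, 100], [91, 90, 94], [84, 89, 99], [96, 102, 107]]
-2 [[97, 60, 56], [75, 73, 75], [96, 92, 88], [90, 92, 93], [83, 86, 91], [77, 89, 103], [85, 96, 111]]
-5 [[92, 51, 37], [86, 67, 63], [120, 122, 123], [85, 85, 88], [68, 86, 111], [72, 91, 113], [66, 91, 115]]
-8 [[91, 43, 29], [111, 87, 80], [118, 122, 124], [79, 79, 79], [63, 88, 117], [67, 88, 115], [72, 94, 120]]
-11 [[99, 44, 21], [115, 103, 97], [103, 105, 108], [75, 75, 82], [65, 87, 116], [63, 90, 117], [61, 85, 114]]
-14 [[106, 49, 16], [107, 104, 104], [90, 93, 94], [69, 78, 95], [69, 94, 123], [66, 89, 118], [56, 78, 107]]
```

```bash
python3 -c "
from h import *
show(((.60,-.112,.18),90),((.60,-.112,.09),90))"
python3 -m jog '[0,0.5,0,1,-1, 0,1,0,2,-1, 0,1,0,3,-1, 0,1,0,4,-1, 0,1,0,5,-1, 0,1,0,6,-1, 0,1,0,7,-1, 0,1,0,8,-1]' 25
python3 -c "
from h import *
show(((.60,-.112,.18),90),((.60,-.112,.08),90))"
```

```text
t 5.1 tcp [0.6003, -0.1618, 0.177] w 0.049 ff 31.6 F [-1.1, 0.3, -2.3] q [-22.0, 13.0, 94.0, -0.0, 73.0, -113.0]
R [[-1.0, -0.022, -0.002], [-0.022, 1.0, 0.001], [0.002, 0.001, -1.0]]
(0.6, -0.112, 0.18) 90 -> [-0.02, 1.0, -0.06, np.float64(11.41)]
(0.6, -0.112, 0.09) 90 -> [-0.02, 0.99, 1.74, np.float64(11.41)]
t: 5.9
ee_pos: [0.5987, -0.1117, 0.1757]
orientation: [[-0.453, 0.891, -0.004], [0.892, 0.453, 0.001], [0.003, -0.003, -1.0]]
ft_force: [-0.1, 0.7, -1.2]
grip_width: 0.0487
finger_force: 31.6
t 5.9 tcp [0.5987, -0.1117, 0.1757] w 0.0487 ff 31.6 F [-0.1, 0.7, -1.2] q [-17.0, 12.0, 96.0, -0.0, 73.0, -44.0]
R [[-0.453, 0.891, -0.004], [0.892, 0.453, 0.001], [0.003, -0.003, -1.0]]
(0.6, -0.112, 0.18) 90 -> [-0.02, 0.02, -0.09, np.float64(3.37)]
(0.6, -0.112, 0.08) 90 -> [-0.02, 0.03, 1.91, np.float64(3.37)]
```

```bash
python3 -m jog '[0,0,0.4,1,-1, 0,0,0.8,2,-1, 0,0,1.2,3,-1, 0,0,1.6,3.37,-1, 0,0,1.9,3.37,-1, 0,0,1.9,3.37,-1]' 20
python3 -c "
from h import *
show(((.60,-.112,.068),90))"
```

```text
t: 6.5
ee_pos: [0.5966, -0.1111, 0.0786]
orientation: [[-0.006, 1.0, -0.008], [1.0, 0.007, 0.003], [0.003, -0.008, -1.0]]
ft_force: [-0.4, -0.1, -1.1]
grip_width: 0.0488
finger_force: 31.6
t 6.5 tcp [0.5966, -0.1111, 0.0786] w 0.0488 ff 31.6 F [-0.4, -0.1, -1.1] q [-17.0, 18.0, 100.0, 0.0, 63.0, -18.0]
R [[-0.006, 1.0, -0.008], [1.0, 0.007, 0.003], [0.003, -0.008, -1.0]]
(0.6, -0.112, 0.068) 90 -> [-0.02, 0.07, 0.21, np.float64(0.05)]
```

```bash
python3 -m jog '[0,0.05,0.12,0,-1, 0,0.05,0.2,0,-1, 0,0.05,0.24,0,-1, 0,0.05,0.24,0,-1]' 20
python3 -c "
from h import *
show()"
```

```text
t: 6.9
ee_pos: [0.6029, -0.1122, 0.0715]
orientation: [[-0.006, 1.0, 0.0], [1.0, 0.006, -0.0], [-0.0, 0.0, -1.0]]
ft_force: [0.1, 0.5, -1.7]
grip_width: 0.0489
finger_force: 31.6
t 6.9 tcp [0.6029, -0.1122, 0.0715] w 0.0489 ff 31.6 F [0.1, 0.5, -1.7] q [-17.0, 18.0, 99.0, -0.0, 62.0, -17.0]
R [[-0.006, 1.0, 0.0], [1.0, 0.006, -0.0], [-0.0, 0.0, -1.0]]
```

```bash
python3 -m jog '[0,0,0.05,0,-1, 0,0,0.1,0,-1, 0,0,0.1,0,-1]' 20
python3 -m jog '[0,0,0.05,0,-1, 0,0,0.1,0,-1, 0,0,0.1,0,-1]' 20
```

```text
t: 7.2
ee_pos: [0.6034, -0.1126, 0.0679]
orientation: [[-0.006, 1.0, 0.001], [1.0, 0.006, -0.001], [-0.001, 0.001, -1.0]]
ft_force: [-2.4, -1.2, 4.7]
grip_width: 0.0488
finger_force: 32.0
t: 7.5
ee_pos: [0.6042, -0.1139, 0.0677]
orientation: [[-0.006, 1.0, 0.001], [1.0, 0.006, -0.003], [-0.003, 0.001, -1.0]]
ft_force: [-9.3, -0.9, 22.7]
grip_width: 0.0487
finger_force: 33.6
```

```bash
python3 -m jog '[0.15,0,-0.03,0,-1, 0.3,0,-0.01,0,-1, 0.45,0,0.02,0,-1, 0.6,0,0.06,0,-1, 0.75,0,0.11,0,-1, 0.75,0,0.11,0,-1]' 20
python3 - <<'E'
from plant import bot
import pickle
from h import *
s=bot.grab_frame("scene");t=bot.grab_frame("top");pickle.dump((s,t),open("f3.pkl","wb"))
E
```

```text
t: 8.1
ee_pos: [0.6052, -0.0739, 0.06]
orientation: [[-0.006, 1.0, 0.005], [1.0, 0.006, -0.0], [-0.0, 0.005, -1.0]]
ft_force: [-3.1, 1.8, 14.4]
grip_width: 0.0486
finger_force: 36.3
```

```bash
python3 -m jog '[0.18,0,0.075,0,-1, 0.35,0,0.163,0,-1, 0.51,0,0.268,0,-1, 0.664,0,0.384,0,-1, 0.8,0,0.515,0,-1, 0.934,0,0.657,0,-1, 1.05,0,0.81,0,-1, 1.154,0,0.972,0,-1]' 20
python3 -m jog '[0.05,0,0.08,0,-1, 0.09,0,0.17,0,-1, 0.09,0,0.17,0,-1]' 20
```

```text
t: 9.0
ee_pos: [0.604, -0.0151, 0.0091]
orientation: [[-0.005, 1.0, 0.004], [1.0, 0.005, 0.002], [0.002, 0.004, -1.0]]
ft_force: [-0.7, 4.9, 4.6]
grip_width: 0.0488
finger_force: 38.0
t: 9.3
ee_pos: [0.6027, -0.0122, -0.0014]
orientation: [[-0.006, 1.0, 0.001], [1.0, 0.006, -0.0], [-0.0, 0.001, -1.0]]
ft_force: [0.8, 2.4, 3.6]
grip_width: 0.0492
finger_force: 37.4
```

```bash
python3 -m jog '[0,0,-0.5,0,-1, 0,0,-1,0,-1, 0,0,-1.3,0,-1, -0.25,0,-1.3,0,-1, -0.5,0,-1.3,0,-1, -0.5,0,-1.3,0,-1]' 20
python3 -c "
from h import *
show(((.60,-.0375,.035),90),((.60,-.0375,.003),90))"
```

```text
t: 9.9
ee_pos: [0.6009, -0.0398, 0.0619]
orientation: [[-0.003, 1.0, -0.003], [1.0, 0.003, -0.001], [-0.001, -0.003, -1.0]]
ft_force: [-0.0, 0.1, -1.6]
grip_width: 0.0491
finger_force: 37.5
t 9.9 tcp [0.6009, -0.0398, 0.0619] w 0.0491 ff 37.5 F [-0.0, 0.1, -1.6] q [-10.0, 18.0, 101.0, -0.0, 61.0, -11.0]
R [[-0.003, 1.0, -0.003], [1.0, 0.003, -0.001], [-0.001, -0.003, -1.0]]
(0.6, -0.0375, 0.035) 90 -> [0.05, -0.02, 0.54, np.float64(0.02)]
(0.6, -0.0375, 0.003) 90 -> [0.05, -0.01, 1.18, np.float64(0.02)]
```

```bash
python3 -m jog '[0.03,0,0.3,0,-1, 0.05,0,0.6,0,-1, 0.05,0,0.8,0,-1, 0.05,0,0.95,0,-1, 0.05,0,1.05,0,-1, 0.05,0,1.05,0,-1]' 20
python3 -m jog '[0,0,0.08,0,-1, 0,0,0.15,0,-1, 0,0,0.15,0,-1]' 20
python3 - <<'E'
from plant import bot
import pickle,cv2
from h import *
show()
s=bot.grab_frame("scene");t=bot.grab_frame("top");pickle.dump((s,t),open("f4.pkl","wb"))
a=cv2.resize(s["pixels"][150:300,200:400],None,fx=4,fy=4,interpolation=cv2.INTER_CUBIC)
cv2.imwrite("pics/j1.png",cv2.convertScaleAbs(a,alpha=1.7,beta=10))
E
```

```text
t: 10.5
ee_pos: [0.6015, -0.0346, 0.01]
orientation: [[-0.006, 1.0, -0.002], [1.0, 0.006, 0.0], [0.0, -0.002, -1.0]]
ft_force: [-0.8, 0.4, 3.2]
grip_width: 0.0483
finger_force: 36.0
t: 10.8
ee_pos: [0.6026, -0.035, 0.0035]
orientation: [[-0.006, 1.0, 0.001], [1.0, 0.006, -0.0], [-0.0, 0.001, -1.0]]
ft_force: [-0.0, 1.0, 2.0]
grip_width: 0.0489
finger_force: 35.8
t 10.8 tcp [0.6026, -0.035, 0.0035] w 0.0489 ff 35.8 F [-0.0, 1.0, 2.0] q [-10.0, 23.0, 102.0, 0.0, 55.0, -10.0]
R [[-0.006, 1.0, 0.001], [1.0, 0.006, -0.0], [-0.0, 0.001, -1.0]]
```

View pics/j1.png

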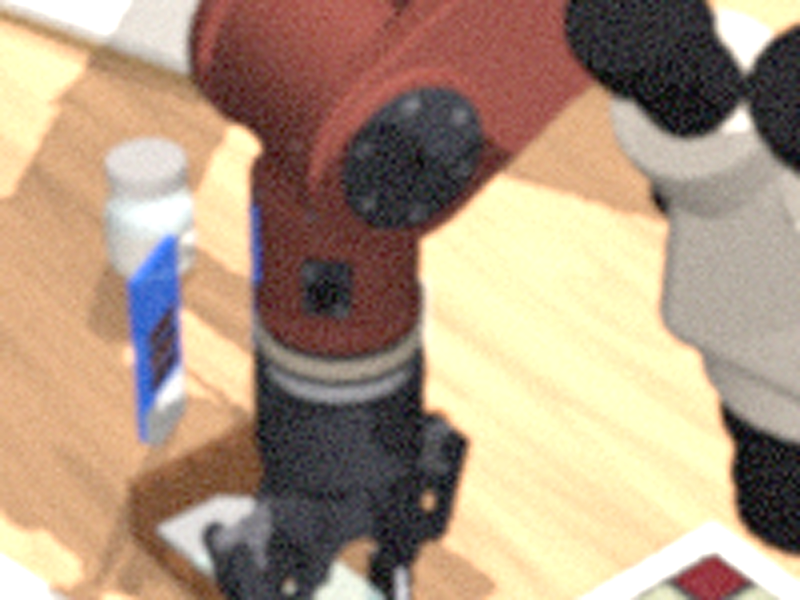

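```bash
python3 -m jog '[0,0,0,0,-1, 0,0,0,0,-1, 0,0,-0.5,0,-1, 0,0,-1,0,-1, 0,0,-1.5,0,-1, 0,0,-2,0,-1, 0,0,-2.3,-1,-1, 0,0,-2.3,-2,-1]' 60
python3 -m jog '[0,0,0,-1,-1, 0,0,0,-2,-1, 0,0,0,-3,-1, 0,0,0,-4,-1, 0,0,0,-5,-1, 0,0,0,-6,-1, 0,0,0,-7,-1, 0,0,0,-8,-1]'
python3 -m jog '[0,0,0,-1,-1, 0,0,0,-1.3,-1, 0,0,0,-1.3,-1, 0,0,0,-1.3,-1]'
python3 - <<'E'
from plant import bot
import pickle
from h import *
show()
s=bot.grab_frame("scene");t=bot.grab_frame("top");show();pickle.dump((s,t,bot.state()),open("f5.pkl","wb"))
E
```

```text
t: 11.7
ee_pos: [0.604, -0.0356, 0.1214]
orientation: [[-0.286, 0.958, 0.005], [0.958, 0.286, -0.001], [-0.002, 0.004, -1.0]]
ft_force: [0.9, 0.3, -0.6]
grip_width: 0.0475
finger_force: 62.0
t: 12.5
ee_pos: [0.6011, -0.0352, 0.1175]
orientation: [[-0.987, 0.163, -0.002], [0.163, 0.987, 0.0], [0.002, -0.0, -1.0]]
ft_force: [0.8, -0.5, -0.9]
grip_width: 0.0475
finger_force: 62.0
t: 12.9
ee_pos: [0.6015, -0.0351, 0.1179]
orientation: [[-1.0, -0.011, -0.002], [-0.011, 1.0, 0.0], [0.002, 0.0, -1.0]]
ft_force: [0.3, 0.6, -1.3]
grip_width: 0.048
finger_force: 62.0
t 12.9 tcp [0.6015, -0.0351, 0.1179] w 0.048 ff 62.0 F [0.3, 0.6, -1.3] q [-10.0, 14.0, 99.0, -0.0, 67.0, -101.0]
R [[-1.0, -0.011, -0.002], [-0.011, 1.0, 0.0], [0.002, 0.0, -1.0]]
t 13.0 tcp [0.6019, -0.035, 0.1182] w 0.0478 ff 62.0 F [-0.7, -0.7, -1.2] q [-10.0, 14.0, 99.0, -0.0, 67.0, -101.0]
R [[-1.0, -0.012, -0.001], [-0.012, 1.0, 0.0], [0.001, 0.0, -1.0]]
```

Run:
```python
import pickle,cv2,numpy as np
from h import *
s,t,st=pickle.load(open("f5.pkl","rb"))
P=[(.602,-.06,.16),(.602,-.01,.16),(.712,-.06,.16),(.712,-.01,.16)]
ps,pt=proj(s,P),proj(t,P);print(ps.round(1).tolist(),pt.round(1).tolist())
def crop(f,p,W,H,k):
    c=p.mean(0);x,y=int(c[0]-W/2),int(c[1]-H/2);x=max(x,0);y=max(y,0);y=min(y,420-H);x=min(x,560-W);print("origin",x,y)
    return cv2.resize(f["pixels"][y:y+H,x:x+W],None,fx=k,fy=k,interpolation=cv2.INTER_CUBIC)
im=np.hstack([crop(s,ps,90,110,5),crop(t,pt,70,110,5)])
cv2.imwrite("pics/k1.png",cv2.convertScaleAbs(im,alpha=1.5,beta=10));print(im.shape)
```

```text
[[275.6, 255.5], [293.0, 269.9], [223.4, 280.8], [239.9, 297.1]] [[239.6, 164.9], [213.1, 165.1], [239.6, 109.1], [213.6, 109.3]]
origin 212 220
origin 191 82
(550, 800, 3)
```

View pics/k1.png

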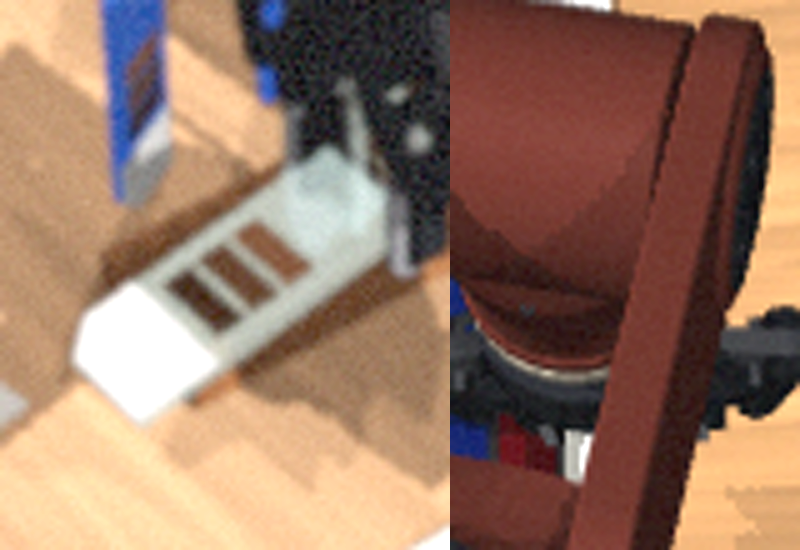

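Run:
```python
import pickle,numpy as np
from scipy.optimize import least_squares
from h import *
s,t,st=pickle.load(open("f5.pkl","rb"))
o=[(135,283,-25,34),(215,358,25,34),(143,412,25,0),(85,322,-25,13),(77,352,-12,0),(328,150,-25,120),(388,195,25,120)]
uv=np.array([(212+(a+.5)/5-.5,220+(b+.5)/5-.5) for a,b,_,_ in o])
def pts(p):
    X,Y,Z,pi,ya=p; d=np.array([np.cos(ya)*np.cos(pi),np.sin(ya)*np.cos(pi),np.sin(pi)])  # from clear to frosted end
    w=np.array([-np.sin(ya),np.cos(ya),0])
    return np.array([np.array([X,Y,Z])+d*(.112-z/1e3)+w*y/1e3 for _,_,y,z in o])
def res(p,prior=1): return np.r_[((proj(s,pts(p))-uv)).ravel(),(p[0]-.6017)/.002,(p[1]+.035)/.002,(p[4]-.012)/.01]
for idx in (None,):
    r=least_squares(res,[.602,-.035,.165,0,.012],x_scale=[.01,.01,.01,.05,.05])
    C=np.linalg.inv(r.jac.T@r.jac)
    print("X Y Z",r.x[:3].round(4),"pitch,yaw deg",np.degrees(r.x[3:]).round(2),"sd pitch",np.degrees(C[3,3]**.5).round(2));print(r.fun.round(1))
```

```text
X Y Z [ 0.6048 -0.0391  0.1724] pitch,yaw deg [-14.47   0.78] sd pitch 1.26
[-0.4 -0.8  0.5 -0.2 -1.2  1.4 -0.1 -1.4 -0.4  1.3 -1.  -2.6  4.7  2.4
  1.6 -2.   0.2]
```

Run:
```python
import pickle,numpy as np
from h import *
s,t,st=pickle.load(open("f5.pkl","rb"))
p=s["pixels"]
for u in (244,252,260,268,276,284):
    print("col",u)
    v0=int(283-(u-232)*.7)-8-0
    print(v0,[tuple(p[v,u].tolist()) for v in range(v0-14,v0+26)])
```

```text
col 244
266 [(83, 84, 88), (76, 79, 84), (77, 83, 93), (74, 84, 102), (69, 84, 108), (65, 86, 112), (64, 87, 113), (60, 85, 113), (67, 92, 117), (69, 92, 119), (68, 93, 122), (65, 85, 115), (47, 71, 99), (37, 54, 85), (29, 46, 76), (41, 57, 82), (22, 44, 74), (13, 38, 63), (26, 45, 66), (61, 72, 81), (89, 99, 100), (114, 120, 119), (119, 127, 126), (114, 123, 119), (104, 111, 111), (97, 106, 106), (115, 123, 121), (120, 129, 127), (133, 136, 136), (147, 151, 150), (163, 164, 165), (172, 175, 176), (175, 176, 178), (175, 176, 178), (173, 175, 177), (174, 176, 178), (176, 177, 179), (175, 175, 179), (174, 174, 176), (175, 177, 178)]
col 252
261 [(73, 100, 130), (81, 108, 140), (77, 107, 137), (74, 98, 127), (71, 98, 126), (69, 94, 124), (75, 99, 125), (73, 95, 124), (66, 94, 122), (71, 97, 126), (71, 99, 125), (72, 97, 123), (61, 84, 110), (46, 64, 93), (36, 56, 84), (26, 48, 77), (26, 47, 74), (35, 49, 71), (50, 63, 80), (84, 93, 99), (106, 113, 112), (121, 127, 124), (118, 124, 120), (105, 112, 114), (77, 88, 93), (67, 77, 87), (93, 101, 101), (96, 106, 107), (89, 97, 100), (60, 68, 
[... 1916 characters left out ...]
144, 134), (142, 145, 136), (138, 142, 132), (139, 140, 134), (140, 142, 134), (137, 141, 132)]
col 284
238 [(19, 20, 22), (23, 26, 26), (17, 19, 13), (25, 25, 25), (19, 18, 18), (22, 24, 22), (23, 19, 18), (18, 20, 19), (16, 17, 13), (16, 16, 14), (23, 27, 19), (28, 26, 27), (13, 16, 12), (27, 20, 25), (18, 21, 18), (33, 29, 27), (32, 39, 37), (41, 45, 44), (52, 56, 52), (59, 62, 60), (68, 70, 67), (78, 82, 77), (90, 95, 89), (91, 98, 97), (94, 97, 93), (91, 99, 96), (94, 99, 96), (98, 101, 96), (91, 93, 87), (99, 100, 97), (114, 117, 107), (130, 134, 123), (140, 145, 133), (145, 149, 136), (154, 155, 145), (145, 147, 137), (150, 153, 142), (146, 150, 136), (150, 151, 141), (147, 152, 138)]
```

Run:
```python
import pickle,numpy as np
from scipy.optimize import least_squares
from h import *
s,t,st=pickle.load(open("f5.pkl","rb"))
def at_y(f,uv,Y):
    K,R,tt=cam(f);C=-R.T@tt;d=R.T@np.linalg.inv(K)@np.r_[uv,1];return C+d*(Y-C[1])/d[1]
c=lambda a,b:(212+(a+.5)/5-.5,220+(b+.5)/5-.5)
for n,uv,Y in(("end+y",c(143,412),-.010),("lab+y",c(215,358),-.010),("lab-y",(238.6,275.1),-.060),("notch end",c(77,352),-.047),("edge-y",(268,254),-.060),("edge-y",(252,265.8),-.060)):
    print(n,at_y(s,uv,Y).round(4))
# +y side profile
p=s["pixels"]
for u in (256,264,272,280,288):
    v0=int(291-(u-256)*.72);print(u,v0-14,[int(p[v,u].sum()//3) for v in range(v0-14,v0+18)])
```

```text
end+y [ 0.7121 -0.01    0.1491]
lab+y [ 0.683  -0.01    0.1565]
lab-y [ 0.6816 -0.06    0.1563]
notch end [ 0.7139 -0.047   0.1496]
edge-y [ 0.6186 -0.06    0.1716]
edge-y [ 0.6533 -0.06    0.1625]
256 277 [107, 108, 83, 62, 41, 24, 31, 40, 53, 87, 112, 128, 130, 131, 133, 129, 121, 108, 95, 85, 85, 94, 106, 111, 117, 119, 119, 119, 116, 119, 118, 125]
264 271 [68, 88, 103, 108, 89, 67, 48, 44, 53, 77, 105, 121, 125, 124, 122, 121, 110, 97, 69, 47, 35, 41, 44, 59, 63, 66, 71, 77, 89, 101, 114, 117]
272 265 [137, 141, 137, 136, 129, 115, 96, 65, 64, 78, 101, 118, 125, 127, 123, 117, 112, 100, 77, 57, 53, 41, 42, 45, 51, 63, 68, 80, 85, 80, 76, 80]
280 259 [122, 127, 130, 139, 138, 138, 134, 133, 128, 124, 122, 124, 125, 124, 125, 121, 112, 100, 75, 55, 44, 47, 44, 47, 48, 48, 57, 68, 77, 78, 77, 73]
288 253 [56, 50, 57, 68, 92, 108, 116, 123, 118, 114, 110, 111, 106, 111, 111, 110, 109, 94, 79, 52, 43, 43, 45, 43, 40, 43, 47, 52, 63, 70, 80, 77]
```

```bash
python3 -m jog '[0,0,0,1,-1, 0,0,0,2,-1, 0,0,0,3,-1, 0,0,0,4,-1, 0,0,0,5,-1, 0,0,0,6,-1, 0,0,0,7,-1, 0,0,0,8,-1]'
python3 -m jog '[0,0,0.3,1,-1, 0,0,0.6,2,-1, 0,0,0.9,3,-1, 0,0,1.2,3.3,-1, 0,0,1.5,3.3,-1, 0,0,1.5,3.3,-1]'
python3 -c "
from h import *
show(((.602,-.036,.005),90),((.602,-.036,-.013),90))"
```

```text
t: 13.8
ee_pos: [0.6022, -0.035, 0.1185]
orientation: [[-0.444, 0.896, -0.0], [0.896, 0.444, 0.0], [0.0, -0.0, -1.0]]
ft_force: [-0.2, 0.2, -2.0]
grip_width: 0.0481
finger_force: 62.0
t: 14.4
ee_pos: [0.5998, -0.0345, 0.0407]
orientation: [[-0.006, 1.0, -0.005], [1.0, 0.006, 0.001], [0.001, -0.005, -1.0]]
ft_force: [-0.9, 0.0, -1.7]
grip_width: 0.0481
finger_force: 62.0
t 14.4 tcp [0.5998, -0.0345, 0.0407] w 0.0481 ff 62.0 F [-0.9, 0.0, -1.7] q [-10.0, 20.0, 101.0, 0.0, 59.0, -10.0]
R [[-0.006, 1.0, -0.005], [1.0, 0.006, 0.001], [0.001, -0.005, -1.0]]
(0.602, -0.036, 0.005) 90 -> [-0.03, 0.05, 0.71, np.float64(0.04)]
(0.602, -0.036, -0.013) 90 -> [-0.03, 0.05, 1.07, np.float64(0.04)]
```

```bash
python3 -m jog '[-0.03,0.04,0.2,0,-1, -0.03,0.04,0.4,0,-1, -0.03,0.04,0.5,0,-1]'
python3 -m jog '[0,0,0.1,0,-1, 0,0,0.2,0,-1]'
python3 -m jog '[0,0,0.1,0,-1, 0,0,0.1,0,-1]'
```

```text
t: 14.7
ee_pos: [0.604, -0.0365, 0.0177]
orientation: [[-0.005, 1.0, -0.001], [1.0, 0.005, 0.0], [0.0, -0.001, -1.0]]
ft_force: [-0.3, 0.5, -2.0]
grip_width: 0.0476
finger_force: 62.0
t: 14.9
ee_pos: [0.6046, -0.0364, 0.0086]
orientation: [[-0.005, 1.0, 0.001], [1.0, 0.005, 0.0], [0.0, 0.001, -1.0]]
ft_force: [-0.2, 1.4, 1.1]
grip_width: 0.0474
finger_force: 62.0
t: 15.1
ee_pos: [0.6046, -0.0363, 0.0035]
orientation: [[-0.006, 1.0, 0.001], [1.0, 0.006, -0.0], [-0.0, 0.001, -1.0]]
ft_force: [-0.5, 0.9, 1.3]
grip_width: 0.048
finger_force: 61.9
```

```bash
python3 -m jog '[0,0,0.1,0,-1, 0,0,0.2,0,-1, 0,0,0.2,0,-1]'
python3 -m jog '[0,0,0.1,0,-1, 0,0,0.2,0,-1, 0,0,0.22,0,-1, 0,0,0.22,0,-1]'
```

```text
t: 15.4
ee_pos: [0.6049, -0.0363, -0.0065]
orientation: [[-0.006, 1.0, 0.001], [1.0, 0.006, -0.0], [-0.0, 0.001, -1.0]]
ft_force: [1.2, 3.0, 2.7]
grip_width: 0.0475
finger_force: 61.8
t: 15.8
ee_pos: [0.6045, -0.0365, -0.0176]
orientation: [[-0.006, 1.0, 0.0], [1.0, 0.006, -0.0], [-0.0, 0.0, -1.0]]
ft_force: [0.9, 2.1, 3.0]
grip_width: 0.0476
finger_force: 61.4
```

```bash
python3 -m jog '[0,0,-0.6,0,-1, 0,0,-1.2,0,-1, 0,0,-1.8,0,-1, 0,0,-2.4,-1,-1, 0,0,-2.7,-2,-1, 0,0,-2.7,-3,-1, 0,0,-2.7,-4,-1, 0,0,-2.7,-5,-1]'
python3 -m jog '[0,0,0,-1,-1, 0,0,0,-2,-1, 0,0,0,-3,-1, 0,0,0,-4,-1, 0,0,0,-5,-1, 0,0,0,-6,-1, 0,0,0,-6.3,-1, 0,0,0,-6.3,-1]'
python3 - <<'E'
from plant import bot
import pickle,numpy as np
from h import *
s=bot.grab_frame("scene");t=bot.grab_frame("top");show();pickle.dump((s,t,bot.state()),open("f6.pkl","wb"))
# -y side edge: print grey/BGR-saturation rows per column
p=s["pixels"].astype(int)
for u in range(224,300,6):
    sub=p[225:325,u];sat=sub[:,2]-sub[:,0];g=sub.mean(1).astype(int)
    ok=(np.abs(sat)<16)&(g>70)
    runs=[];i=0
    while i<len(ok):
        if ok[i]:
            j=i
            while j+1<len(ok) and ok[j+1]:j+=1
            if j-i>=2:runs.append((225+i,225+j,int(g[i:j+1].mean())))
            i=j
        i+=1
    print(u,runs)
E
```

```text
t: 16.6
ee_pos: [0.6025, -0.0369, 0.1161]
orientation: [[-0.651, 0.759, -0.004], [0.759, 0.651, -0.0], [0.002, -0.003, -1.0]]
ft_force: [-0.2, 0.3, -1.5]
grip_width: 0.0479
finger_force: 61.9
t: 17.4
ee_pos: [0.6025, -0.0368, 0.1159]
orientation: [[-1.0, -0.012, -0.004], [-0.012, 1.0, 0.0], [0.004, 0.0, -1.0]]
ft_force: [-0.0, -1.3, -1.6]
grip_width: 0.0477
finger_force: 61.9
t 17.5 tcp [0.603, -0.0367, 0.1164] w 0.0481 ff 61.9 F [0.2, 0.4, -0.8] q [-10.0, 14.0, 99.0, -0.0, 67.0, -101.0]
R [[-1.0, -0.011, -0.003], [-0.011, 1.0, 0.0], [0.003, 0.0, -1.0]]
224 []
230 [(276, 293, 171)]
236 [(272, 298, 174)]
242 [(246, 256, 107), (269, 296, 157)]
248 [(266, 270, 115), (278, 293, 147)]
254 [(262, 266, 113), (273, 276, 93), (283, 289, 120)]
260 [(259, 262, 117), (279, 286, 118)]
266 [(256, 265, 125), (274, 283, 113)]
272 [(252, 270, 128), (273, 279, 117)]
278 [(251, 275, 126)]
284 [(247, 272, 121)]
290 [(261, 275, 94)]
296 []
```

```bash
cat >> h.py <<'E'
def at_y(f,uv,Y):
    K,R,tt=cam(f);C=-R.T@tt;d=R.T@np.linalg.inv(K)@np.r_[uv,1];return C+d*(Y-C[1])/d[1]
E
python3 - <<'E'
import pickle,numpy as np
from h import *
s,t,st=pickle.load(open("f6.pkl","rb"))
g=s["pixels"].astype(int)
def edge(u,v0):
    sub=g[v0-6:v0+6,u];sat=(sub[:,2]-sub[:,0]).astype(float);i=np.where((sat[:-1]>=16)&(sat[1:]<16))[0]
    return v0-6+i[0]+(sat[i[0]]-16)/(sat[i[0]]-sat[i[0]+1]) if len(i) else None
P=[]
for u in range(236,276,2):
    v=edge(u,int(round(268.5-(u-242)*.56)))
    if v: P.append(at_y(s,(u,v),-.0367-.025+.011*(-0)))
P=np.array(P);k=np.polyfit(P[:,0],P[:,2],1);print("slope deg",np.degrees(np.arctan(k[0])),"Ztop at X=.603",np.polyval(k,.603),"resid",np.std(P[:,2]-np.polyval(k,P[:,0])),len(P))
# end face: leftmost of plate; white region columns
w=(g.mean(2)>150)
ys,xs=np.where(w[265:310,215:245]);print("white ext u",xs.min()+215,"v",ys.max()+265, [ (v,np.where(w[v,215:245])[0].min()+215) for v in range(276,304,4) if w[v,215:245].any()])
E
```

```text
slope deg -5.561548118167481 Ztop at X=.603 0.17200836027141705 resid 0.0007920767398013343 17
white ext u 224 v 308 [(276, np.int64(230)), (280, np.int64(226)), (284, np.int64(225)), (288, np.int64(226)), (292, np.int64(231)), (296, np.int64(234))]
```

```bash
cat > m.py <<'E'
import numpy as np
from h import *
from plant import bot
def tilt(f,st):
    g=f["pixels"].astype(int);R=st["orientation"];e=np.array(st["ee_pos"]);n=-R[:2,0]/np.linalg.norm(R[:2,0]);w=np.array([-n[1],n[0]])
    out=None
    K,Rc,tt=cam(f);C=-Rc.T@tt
    for it in range(1):
        P=[]
        for r in np.arange(.02,.09,.003):      # along the plate, -y edge, look for the edge over height
            zs=np.arange(e[2]+.02,e[2]+.075,.0004);q=np.r_[e[:2]+n*r-w*.025]
            uv=proj(f,np.c_[np.tile(q,(len(zs),1)),zs])
            import cv2
            I=cv2.remap(f["pixels"].astype(np.float32),uv[:,0].astype(np.float32)[None],uv[:,1].astype(np.float32)[None],cv2.INTER_LINEAR)[0]
            sat=I[:,2]-I[:,0];ok=(sat<16)&(I.mean(1)>60)
            i=[k for k in range(3,len(zs)-8) if ok[k-3:k+1].all() and not ok[k+1] and (sat[k+2:k+8]>16).all()]
            if i:P.append((r,zs[i[-1]]))
        P=np.array(P);k=np.polyfit(P[:,0],P[:,1],1)
        for _ in range(3):
            res=P[:,1]-np.polyval(k,P[:,0]);P=P[np.abs(res)<max(.0015,1.5*res.std())];k=np.polyfit(P[:,0],P[:,1],1)
    return np.degrees(np.arctan(k[0])),k[1]-e[2],len(P),np.std(P[:,1]-np.polyval(k,P[:,0]))
E
python3 -m jog '[0,0,0,0,-1, 0,0,0,0,-1, 0,0,0,0,-1, 0,0,0,0,-1, 0,0,0,0,-1]' 120
python3 - <<'E'
from m import *
import pickle
for n in("f5","f6"):
    s,t,st=pickle.load(open(n+".pkl","rb"));print(n,tilt(s,st))
s=bot.grab_frame("scene");st=bot.state();print("now",tilt(s,st));pickle.dump((s,0,st),open("f7.pkl","wb"))
E
```

```text
t: 18.0
ee_pos: [0.6043, -0.0364, 0.1177]
orientation: [[-1.0, -0.012, 0.0], [-0.012, 1.0, -0.0], [-0.0, -0.0, -1.0]]
ft_force: [1.0, -0.1, -0.8]
grip_width: 0.0457
finger_force: 122.6
f5 (np.float64(-11.105387742507062), np.float64(0.05446446376811706), 24, np.float64(0.0004860925738356591))
f6 (np.float64(-3.4402494764935407), np.float64(0.053926318840580745), 24, np.float64(0.0004888703334203934))
now (np.float64(-3.410462741819146), np.float64(0.05401455072463868), 24, np.float64(0.0004479410761802053))
```

```bash
python3 -m jog '[0,0,0,1,-1, 0,0,0,2,-1, 0,0,0,3,-1, 0,0,0,4,-1, 0,0,0,5,-1, 0,0,0.3,6,-1, 0,0,0.6,7,-1, 0,0,0.9,8,-1]' 60
python3 -m jog '[0,0,0.4,1,-1, 0,0,0.7,2,-1, 0,0,1,3,-1, 0,0,1.2,3.3,-1, 0,0,1.3,3.3,-1, 0,0,1.3,3.3,-1]'
python3 -c "
from h import *
show(((.603,-.036,-.017),90),((.603,-.036,-.025),90))"
```

```text
t: 18.85
ee_pos: [0.6046, -0.0364, 0.0724]
orientation: [[-0.444, 0.896, 0.001], [0.896, 0.444, -0.0], [-0.0, 0.001, -1.0]]
ft_force: [-0.6, 0.5, -0.7]
grip_width: 0.0461
finger_force: 122.6
t: 19.45
ee_pos: [0.6037, -0.0363, 0.0068]
orientation: [[-0.006, 1.0, -0.001], [1.0, 0.006, 0.0], [0.0, -0.001, -1.0]]
ft_force: [0.2, -0.6, -1.3]
grip_width: 0.046
finger_force: 122.6
t 19.45 tcp [0.6037, -0.0363, 0.0068] w 0.046 ff 122.6 F [0.2, -0.6, -1.3] q [-10.0, 23.0, 102.0, 0.0, 56.0, -10.0]
R [[-0.006, 1.0, -0.001], [1.0, 0.006, 0.0], [0.0, -0.001, -1.0]]
(0.603, -0.036, -0.017) 90 -> [0.01, -0.01, 0.48, np.float64(0.05)]
(0.603, -0.036, -0.025) 90 -> [0.01, -0.01, 0.64, np.float64(0.05)]
```

```bash
python3 -m jog '[0,0,0.1,0,-1, 0,0,0.2,0,-1, 0,0,0.2,0,-1]'
python3 -m jog '[0,0,0.1,0,-1, 0,0,0.2,0,-1, 0,0,0.28,0,-1, 0,0,0.28,0,-1]'
```

```text
t: 19.75
ee_pos: [0.6045, -0.0365, -0.0025]
orientation: [[-0.006, 1.0, 0.0], [1.0, 0.006, -0.0], [-0.0, 0.0, -1.0]]
ft_force: [0.3, 0.7, -0.7]
grip_width: 0.0457
finger_force: 122.6
t: 20.15
ee_pos: [0.605, -0.0367, -0.0163]
orientation: [[-0.006, 1.0, 0.001], [1.0, 0.006, -0.001], [-0.001, 0.001, -1.0]]
ft_force: [0.6, 1.4, 4.1]
grip_width: 0.0458
finger_force: 123.2
```

```bash
python3 -m jog '[0,0,0.08,0,-1, 0,0,0.14,0,-1, 0,0,0.14,0,-1]'
```

```text
t: 20.45
ee_pos: [0.605, -0.0374, -0.023]
orientation: [[-0.006, 1.0, 0.001], [1.0, 0.006, -0.002], [-0.002, 0.001, -1.0]]
ft_force: [-1.2, -1.7, 5.2]
grip_width: 0.0458
finger_force: 123.7
```

```bash
python3 -m jog '[0,0,-0.7,0,-1, 0,0,-1.4,-0.5,-1, 0,0,-2.1,-1.5,-1, 0,0,-2.7,-2.5,-1, 0,0,-2.8,-3.5,-1, 0,0,-2.8,-4.5,-1, 0,0,-2.8,-5.5,-1, 0,0,-2.8,-6.5,-1]'
python3 -m jog '[0,0,0,-1,-1, 0,0,0,-2,-1, 0,0,0,-3,-1, 0,0,0,-4,-1, 0,0,0,-4.9,-1, 0,0,0,-4.9,-1, 0,0,0,-4.9,-1]'
python3 - <<'E'
from m import *
import pickle
s=bot.grab_frame("scene");st=bot.state();print("now",tilt(s,st));pickle.dump((s,0,st),open("f8.pkl","wb"))
n=.0943*np.array([np.cos(np.radians(13)),np.sin(np.radians(13))]);print(n)
g=np.array([.5245,.1577])-n
show(((g[0]-.12,g[1]-.05,.09),193),((g[0],g[1],.069),193))
E
```

```text
t: 21.25
ee_pos: [0.6027, -0.0359, 0.1149]
orientation: [[-0.795, 0.607, -0.003], [0.607, 0.795, 0.002], [0.004, -0.001, -1.0]]
ft_force: [-0.7, -0.3, -1.3]
grip_width: 0.0458
finger_force: 122.6
t: 21.95
ee_pos: [0.6032, -0.0362, 0.1153]
orientation: [[-1.0, -0.023, -0.003], [-0.023, 1.0, 0.001], [0.003, 0.001, -1.0]]
ft_force: [0.4, 0.1, -0.7]
grip_width: 0.046
finger_force: 122.6
now (np.float64(-3.3508837510119625), np.float64(0.053824347826088054), 24, np.float64(0.0003471067440823422))
[0.0918831  0.02121288]
t 22.0 tcp [0.6035, -0.0362, 0.1156] w 0.0455 ff 122.6 F [0.6, 0.3, -1.6] q [-10.0, 15.0, 99.0, 0.0, 67.0, -101.0]
R [[-1.0, -0.024, -0.002], [-0.024, 1.0, 0.001], [0.002, 0.001, -1.0]]
(np.float64(0.3126169028907523), np.float64(0.08648711557537354), 0.09) 193 -> [5.76, 2.59, 0.52, np.float64(-1.45)]
(np.float64(0.4326169028907523), np.float64(0.13648711557537355), 0.069) 193 -> [3.33, 3.53, 0.94, np.float64(-1.45)]
```

```bash
python3 -m jog '[0,0,0,1,-1, 0,0,0,2,-1, 0,0,0,3,-1, 0,0,0,4,-1, 0,0,0.2,5,-1, 0,0,0.4,6,-1, 0,0,0.7,7,-1, 0,0,1,8,-1]'
python3 -m jog '[0,0,0.5,1,-1, 0,0,0.9,2,-1, 0,0,1.2,3,-1, 0,0,1.5,3.4,-1, 0,0,1.7,3.4,-1, 0,0,1.82,3.4,-1, 0,0,1.82,3.4,0.11, 0,0,1.82,3.4,0.11]'
```

```text
t: 22.8
ee_pos: [0.6044, -0.0364, 0.0662]
orientation: [[-0.455, 0.891, 0.0], [0.891, 0.455, 0.0], [0.0, 0.0, -1.0]]
ft_force: [0.1, 0.5, -1.2]
grip_width: 0.0457
finger_force: 122.6
t: 23.6
ee_pos: [0.6047, -0.0366, -0.0237]
orientation: [[-0.005, 1.0, 0.001], [1.0, 0.005, -0.0], [-0.0, 0.001, -1.0]]
ft_force: [-0.8, -0.3, 3.5]
grip_width: 0.0476
finger_force: 65.8
```

```bash
python3 -m jog '[0,0,0,0,-1, 0,0,-0.7,0,-1, 0,0,-1.4,-0.5,-1, 0,0,-2.1,-1.5,-1, 0,0,-2.7,-2.5,-1, 0,0,-2.8,-3.5,-1, 0,0,-2.8,-4.5,-1, 0,0,-2.8,-5.5,-1]' 90
python3 -m jog '[0,0,0,-1,-1, 0,0,0,-2,-1, 0,0,0,-3,-1, 0,0,0,-4,-1, 0,0,0,-5,-1, 0,0,0,-5.9,-1, 0,0,0,-5.9,-1]'
python3 - <<'E'
from m import *
import pickle
s=bot.grab_frame("scene");st=bot.state();print("now",tilt(s,st));pickle.dump((s,0,st),open("f9.pkl","wb"))
g=np.array([.5245,.1577])-.0943*np.array([np.cos(np.radians(13)),np.sin(np.radians(13))])
show(((.40,.02,.09),193),((g[0]-.12,g[1]-.04,.075),193),((g[0],g[1],.069),193))
E
```

```text
t: 24.4
ee_pos: [0.6041, -0.036, 0.1158]
orientation: [[-0.703, 0.712, 0.0], [0.712, 0.703, 0.001], [0.0, 0.001, -1.0]]
ft_force: [0.0, 0.2, -1.6]
grip_width: 0.0467
finger_force: 92.2
t: 25.1
ee_pos: [0.6036, -0.036, 0.1149]
orientation: [[-1.0, -0.026, -0.001], [-0.026, 1.0, 0.001], [0.001, 0.001, -1.0]]
ft_force: [0.3, -0.0, -1.3]
grip_width: 0.0463
finger_force: 92.2
now (np.float64(0.8602024302883318), np.float64(0.053898376811595206), 24, np.float64(0.0004113028668866633))
t 25.15 tcp [0.6037, -0.036, 0.115] w 0.0467 ff 92.2 F [-0.2, -0.1, -1.3] q [-10.0, 15.0, 99.0, 0.0, 67.0, -101.0]
R [[-1.0, -0.024, -0.001], [-0.024, 1.0, 0.001], [0.001, 0.001, -1.0]]
(0.4, 0.02, 0.09) 193 -> [4.04, 1.22, 0.5, np.float64(-1.45)]
(np.float64(0.3126169028907523), np.float64(0.09648711557537354), 0.075) 193 -> [5.75, 2.79, 0.81, np.float64(-1.45)]
(np.float64(0.4326169028907523), np.float64(0.13648711557537355), 0.069) 193 -> [3.34, 3.53, 0.93, np.float64(-1.45)]
```

Run:
```python
from m import *
import pickle,cv2
from scipy.optimize import minimize
s,_,st=pickle.load(open("f9.pkl","rb"))
g=s["pixels"].astype(int);m=((g.mean(2)>145)&(abs(g[:,:,2]-g[:,:,0])<14)).astype(np.uint8)
m[:, :205]=0;m[:,270:]=0;m[:255]=0;m[320:]=0
n,l,stt,c=cv2.connectedComponentsWithStats(m);k=1+np.argmax(stt[1:,4]);m=(l==k).astype(np.uint8);print(stt[k])
R=np.array(st["orientation"]);e=np.array(st["ee_pos"]);nn=-R[:2,0]/np.linalg.norm(R[:2,0]);w=np.array([-nn[1],nn[0]])
def iou(p):
    L,o,zt=p; q=[(L,25),(L-.034,25),(L-.034,-25),(L-.013,-25),(L,-12)]
    P=[np.r_[e[:2]+nn*r+w*(y/1e3+o),e[2]+zt+.012*r] for r,y in q]
    uv=proj(s,P);I=np.zeros((420*8,560*8),np.uint8) if 0 else np.zeros(m.shape,np.uint8)
    M=np.zeros((65*8,65*8),np.uint8);cv2.fillPoly(M,[np.round(((uv-[205,255])+.5)*8).astype(int)],1)
    A=cv2.resize(m[255:320,205:270],None,fx=8,fy=8,interpolation=cv2.INTER_LINEAR)
    return -(A&M).sum()/(A|M).sum()
best=None
for z0 in(.050,.054,.058):
    r=minimize(lambda p:iou([p[0],p[1],z0]),[.113,0],method="Nelder-Mead",options=dict(initial_simplex=[[.113,0],[.117,0],[.113,.003]]));print(z0,r.x.round(4),round(r.fun,3))
```

```text
[224 272  29  25 431]
0.05 [0.079  0.0244] 0.0
0.054 [0.079  0.0244] 0.0
0.058 [0.083  0.0079] 0.0<stdin>:15: RuntimeWarning: overflow encountered in scalar negative
```

Run:
```python
from m import *
import pickle,cv2
s,_,st=pickle.load(open("f9.pkl","rb"))
g=s["pixels"].astype(int);m=((g.mean(2)>140)&(abs(g[:,:,2]-g[:,:,0])<16)).astype(np.uint8)
m[:, :205]=0;m[:,270:]=0;m[:255]=0;m[320:]=0
n,l,stt,c=cv2.connectedComponentsWithStats(m);k=1+np.argmax(stt[1:,4]);m=(l==k).astype(np.uint8)
R=np.array(st["orientation"]);e=np.array(st["ee_pos"]);nn=-R[:2,0]/np.linalg.norm(R[:2,0]);w=np.array([-nn[1],nn[0]])
A=cv2.resize(m[255:320,205:270],None,fx=8,fy=8,interpolation=cv2.INTER_LINEAR)
def iou(L,o,zt):
    q=[(L,25),(L-.034,25),(L-.034,-25),(L-.013,-25),(L,-12)]
    uv=proj(s,[np.r_[e[:2]+nn*r+w*(y/1e3+o),e[2]+zt+.012*r] for r,y in q])
    M=np.zeros(A.shape,np.uint8);cv2.fillPoly(M,[np.round(((uv-[205,255])+.5)*8).astype(int)],1)
    return float((A&M).sum())/float((A|M).sum())
for z in(.048,.051,.054,.057,.060):
    print(z,max((round(iou(L,o,z),3),round(L,4),round(o,4)) for L in np.arange(.104,.122,.001) for o in np.arange(-.006,.0061,.001)))
```

```text
0.048 (0.899, np.float64(0.114), np.float64(-0.004))
0.051 (0.904, np.float64(0.116), np.float64(-0.001))
0.054 (0.909, np.float64(0.118), np.float64(0.002))
0.057 (0.915, np.float64(0.119), np.float64(0.005))
0.06 (0.911, np.float64(0.121), np.float64(0.006))
```

```bash
python3 -m jog '[0.7,0.2,0.1,0,-1, 1.4,0.4,0.2,0,-1, 2.1,0.6,0.3,0,-1, 2.8,0.8,0.4,-0.4,-1, 3.5,1,0.45,-0.8,-1, 4.1,1.3,0.5,-1.2,-1, 4.6,1.9,0.7,-1.45,-1, 5,2.5,0.85,-1.45,-1]' 90
python3 -c "
from h import *
show(((.34,.113,.066),193),((.405,.130,.066),193),((.428,.1354,.066),193))"
```

```text
t: 25.95
ee_pos: [0.3492, 0.0825, 0.0726]
orientation: [[-0.975, -0.223, -0.0], [-0.223, 0.975, 0.001], [0.0, 0.001, -1.0]]
ft_force: [0.8, 0.1, -1.5]
grip_width: 0.0464
finger_force: 92.4
t 25.95 tcp [0.3492, 0.0825, 0.0726] w 0.0464 ff 92.4 F [0.8, 0.1, -1.5] q [2.0, -14.0, 132.0, 0.0, 61.0, -101.0]
R [[-0.975, -0.223, -0.0], [-0.223, 0.975, 0.001], [0.0, 0.001, -1.0]]
(0.34, 0.113, 0.066) 193 -> [0.04, 0.64, 0.13, np.float64(-0.02)]
(0.405, 0.13, 0.066) 193 -> [-1.3, 0.68, 0.13, np.float64(-0.02)]
(0.428, 0.1354, 0.066) 193 -> [-1.77, 0.68, 0.13, np.float64(-0.02)]
```

```bash
python3 -m jog '[0,0.35,0.06,0,-1, 0,0.66,0.1,0,-1, -0.35,0.68,0.13,0,-1, -0.7,0.68,0.13,0,-1, -1,0.68,0.13,0,-1, -1.2,0.68,0.13,0,-1, -1.3,0.68,0.13,0,-1, -1.3,0.68,0.13,0,-1]' 90
python3 - <<'E'
from m import *
import pickle
show(((.428,.1354,.066),193))
s=bot.grab_frame("scene");t=bot.grab_frame("top");st=bot.state();pickle.dump((s,t,st),open("f10.pkl","wb"))
d=pickle.load(open("f0.pkl","rb"))
# visible gap between arm and pod/objective in the scene: red/black arm silhouette right/left of pod, predicted edges
g=s["pixels"].astype(int);D=np.abs(g-d["scene"]["pixels"].astype(int)).sum(2)>70
for z in(.2,.25,.3,.34,.38):
    for nm,(x,y) in(("obj",(.5245,.1577)),("tool",(.405,.13))): print(z,nm,proj(s,[(x,y,z)]).round(0).tolist(),end=" ")
    v=int(proj(s,[(.405,.13,z)])[0,1]);r=np.where(D[v])[0];print("row",v,"changed",r.min() if len(r) else None,r.max() if len(r) else None)
E
```

```text
t: 26.75
ee_pos: [0.4069, 0.1298, 0.0666]
orientation: [[-0.974, -0.226, -0.0], [-0.226, 0.974, 0.0], [0.0, 0.0, -1.0]]
ft_force: [0.1, -0.4, -0.5]
grip_width: 0.0467
finger_force: 92.4
t 26.75 tcp [0.4069, 0.1298, 0.0666] w 0.0467 ff 92.4 F [0.1, -0.4, -0.5] q [8.0, -3.0, 124.0, 0.0, 59.0, -95.0]
R [[-0.974, -0.226, -0.0], [-0.226, 0.974, 0.0], [0.0, 0.0, -1.0]]
(0.428, 0.1354, 0.066) 193 -> [-0.44, 0.01, 0.01, np.float64(0.01)]
0.2 obj [[400.0, 286.0]] 0.2 tool [[435.0, 248.0]] row 248 changed 240 319
0.25 obj [[404.0, 261.0]] 0.25 tool [[440.0, 224.0]] row 224 changed 289 317
0.3 obj [[408.0, 234.0]] 0.3 tool [[446.0, 199.0]] row 198 changed 283 314
0.34 obj [[412.0, 212.0]] 0.34 tool [[450.0, 177.0]] row 176 changed 277 525
0.38 obj [[416.0, 187.0]] 0.38 tool [[455.0, 154.0]] row 153 changed 281 559
```

```bash
python3 -m jog '[-0.1,0.01,0.01,0,-1, -0.2,0.01,0.01,0,-1, -0.3,0.01,0.01,0,-1, -0.36,0.01,0.01,0,-1]' 90
python3 - <<'E'
from m import *
import pickle,cv2
s=bot.grab_frame("scene");t=bot.grab_frame("top");st=bot.state();pickle.dump((s,t,st),open("f11.pkl","wb"))
show(((.428,.1354,.066),193))
d=pickle.load(open("f0.pkl","rb"))
R=np.array(st["orientation"]);e=np.array(st["ee_pos"]);n=-R[:2,0];w=np.array([-n[1],n[0]])
q=[(.116,25),(.082,25),(.082,-25),(.103,-25),(.116,-12)]
print("pred frosted",proj(s,[np.r_[e[:2]+n*r+w*y/1e3,.1205] for r,y in q]).round(1).tolist())
# find bright low-sat newly changed blob
g=s["pixels"].astype(int);D=np.abs(g-d["scene"]["pixels"].astype(int)).sum(2)>40
m=(D&(g.mean(2)>90)&(abs(g[:,:,2]-g[:,:,0])<20)).astype(np.uint8);m[:260]=0
k,l,q,c=cv2.connectedComponentsWithStats(m);print([(q[i].tolist()) for i in np.argsort(-q[1:,4])[:4]+1])
E
```

```text
t: 27.25
ee_pos: [0.4248, 0.1345, 0.0663]
orientation: [[-0.974, -0.227, 0.001], [-0.227, 0.974, 0.0], [-0.001, -0.0, -1.0]]
ft_force: [-0.3, -0.2, -1.3]
grip_width: 0.0467
finger_force: 92.4
t 27.35 tcp [0.4248, 0.1345, 0.0663] w 0.0465 ff 92.4 F [0.4, -0.3, -1.8] q [9.0, -1.0, 122.0, 0.0, 59.0, -95.0]
R [[-0.974, -0.227, 0.001], [-0.227, 0.974, 0.0], [-0.001, -0.0, -1.0]]
(0.428, 0.1354, 0.066) 193 -> [-0.07, 0.0, 0.01, np.float64(0.01)]
pred frosted [[402.9, 334.2], [413.0, 322.1], [386.3, 308.3], [379.9, 315.3], [382.7, 323.5]]
[[380, 300, 39, 32, 500], [400, 286, 34, 26, 397], [350, 289, 19, 15, 111], [399, 298, 19, 15, 50]]
```

Run:
```python
from m import *
import pickle,cv2
s,t,st=pickle.load(open("f11.pkl","rb"));d=pickle.load(open("f0.pkl","rb"))
g=s["pixels"].astype(int)
for v in range(302,340,3): print(v,[int(x) for x in g[v,374:424:2].mean(1)],)
print("sat")
for v in range(302,340,3): print(v,[int(x) for x in (g[v,374:424:2,2]-g[v,374:424:2,0])])
```

```text
302 [53, 24, 24, 33, 77, 108, 110, 113, 117, 131, 142, 139, 112, 53, 62, 97, 102, 87, 63, 51, 55, 79, 115, 138, 145]
305 [26, 26, 23, 24, 28, 42, 77, 111, 139, 147, 134, 103, 87, 73, 50, 40, 47, 78, 112, 117, 87, 61, 53, 79, 131]
308 [36, 25, 28, 28, 28, 30, 76, 121, 133, 125, 66, 38, 27, 54, 89, 83, 68, 49, 36, 47, 76, 103, 118, 143, 147]
311 [24, 35, 27, 36, 47, 102, 118, 121, 118, 127, 126, 108, 71, 44, 27, 29, 63, 88, 97, 69, 56, 125, 156, 155, 142]
314 [34, 35, 43, 81, 119, 124, 119, 124, 123, 121, 119, 125, 123, 126, 103, 70, 34, 27, 35, 79, 127, 154, 157, 152, 162]
317 [45, 41, 52, 97, 123, 121, 121, 126, 119, 122, 124, 120, 119, 125, 120, 123, 124, 100, 87, 121, 132, 124, 116, 147, 167]
320 [44, 33, 39, 72, 119, 124, 114, 89, 69, 70, 93, 117, 121, 121, 106, 91, 103, 121, 125, 132, 121, 90, 39, 43, 91]
323 [45, 36, 33, 58, 132, 152, 80, 22, 19, 6, 39, 70, 114, 121, 107, 95, 92, 91, 96, 97, 73, 42, 40, 47, 40]
326 [40, 46, 44, 47, 58, 73, 40, 3, 4, 2, 12, 43, 91, 119, 98, 91, 91, 93, 94, 63, 38, 38, 49, 45, 37]
329 [47, 45, 47, 49, 48, 46, 41, 23, 17, 8, 23, 18, 71, 116, 101, 9
[... 984 characters left out ...]
, 1, -1, -2, -4, -3, 2, 17, 15]
323 [-47, -61, -65, -32, 2, 2, 1, -4, 8, -3, -3, -1, 3, 3, 2, -1, 5, 3, 3, -3, -3, 31, 44, 45, 52]
326 [-59, -55, -56, -54, -35, -15, -3, -9, -6, -8, 7, -9, 2, 5, 3, 1, 4, -1, -6, -9, 31, 49, 40, 42, 51]
329 [-54, -57, -56, -52, -52, -46, -9, 0, 5, -1, -1, -2, 0, 3, 1, 3, 0, -18, -44, -52, -33, 5, 26, 42, 49]
332 [-51, -54, -56, -49, -62, -37, -2, -7, -1, -1, 0, -7, 2, 2, 2, -6, -26, -52, -49, -55, -58, -56, -37, 7, 35]
335 [-56, -53, -38, -33, -29, -12, -10, -33, -30, 5, -8, -13, -5, 3, -3, -14, -50, -64, -54, -57, -53, -50, -52, -54, -27]
338 [-57, -45, -36, -34, -32, -4, -10, -37, -37, -29, -23, -11, -2, 7, -8, -6, 3, -11, -39, -46, -55, -49, -63, -53, -51]
```

```bash
python3 -m jog '[-0.03,0,0.03,0,-1, -0.05,0,0.05,0,-1, -0.05,0,0.05,0,-1, -0.05,0,0.05,0,-1, -0.05,0,0.05,0,-1, -0.05,0,0.05,0,-1, -0.05,0,0.05,0,-1, -0.05,0,0.05,0,-1]' 90
python3 - <<'E'
from m import *
import pickle
show()
s,t,_=pickle.load(open("f11.pkl","rb"))
a=bot.grab_frame("scene")["pixels"].astype(int);g=a
for v in range(317,340,3): print(v,[int(x) for x in g[v,376:416:2].mean(1)])
print("jar/plates changed px vs start",[(np.abs(a[r]-pickle.load(open("f0.pkl","rb"))["scene"]["pixels"][r].astype(int)).sum(2)>90).sum() for r in (np.s_[183:220,222:252],np.s_[215:275,265:312])])
E
```

```text
t: 28.15
ee_pos: [0.4266, 0.1349, 0.0636]
orientation: [[-0.974, -0.227, 0.0], [-0.227, 0.974, 0.0], [-0.0, -0.0, -1.0]]
ft_force: [-0.6, 0.2, -1.2]
grip_width: 0.0466
finger_force: 92.4
t 28.15 tcp [0.4266, 0.1349, 0.0636] w 0.0466 ff 92.4 F [-0.6, 0.2, -1.2] q [9.0, -0.0, 122.0, -0.0, 58.0, -95.0]
R [[-0.974, -0.227, 0.0], [-0.227, 0.974, 0.0], [-0.0, -0.0, -1.0]]
317 [47, 65, 114, 123, 124, 122, 119, 118, 123, 120, 122, 121, 122, 117, 93, 49, 31, 46, 105, 129]
320 [38, 52, 108, 122, 120, 117, 93, 62, 69, 91, 117, 123, 120, 108, 111, 126, 118, 125, 129, 127]
323 [47, 46, 105, 151, 126, 72, 19, 19, 16, 29, 68, 113, 117, 93, 89, 89, 102, 117, 120, 86]
326 [47, 42, 59, 133, 144, 59, 7, 0, 4, 12, 44, 93, 115, 90, 90, 93, 93, 90, 69, 37]
329 [41, 46, 39, 56, 72, 58, 15, 8, 9, 1, 9, 66, 106, 92, 94, 95, 90, 70, 44, 39]
332 [43, 39, 47, 41, 32, 38, 31, 18, 0, 19, 25, 21, 44, 75, 92, 85, 58, 42, 41, 40]
335 [45, 38, 24, 29, 30, 24, 26, 20, 13, 4, 0, 12, 0, 16, 29, 35, 39, 46, 47, 44]
338 [40, 24, 27, 37, 35, 26, 20, 26, 32, 26, 21, 9, 9, 19, 17, 15, 23, 38, 41, 42]
jar/plates changed px vs start [np.int64(0), np.int64(242)]
```

Run:
```python
from plant import bot
import pickle,cv2,numpy as np
f0=pickle.load(open("f0.pkl","rb"))
for n,r in(("scene",np.s_[205:275,262:315]),("top",np.s_[195:252,278:312])):
    a=bot.grab_frame(n)["pixels"];b=f0[n]["pixels"]
    A,B=[cv2.Canny(cv2.GaussianBlur(x[r],(0,0),.8),40,90).astype(np.float32) for x in(a,b)]
    print(n,cv2.phaseCorrelate(cv2.GaussianBlur(B,(0,0),1),cv2.GaussianBlur(A,(0,0),1)))
    d=np.abs(a[r].astype(int)-b[r].astype(int)).sum(2)>90;ys,xs=np.where(d)
    print(len(ys),(xs.min(),xs.max(),ys.min(),ys.max()) if len(ys) else None,(a[r].astype(int)-b[r])[d].mean(0) if len(ys) else None)
    for blk in np.array_split(np.arange(d.shape[0]),6):print("".join("#" if d[blk][:,c:c+4].mean()>.3 else "." for c in range(0,d.shape[1],4)))
```

```text
scene ((0.19000710884409244, 0.07366522919737406), 0.7317236877763222)
615 (np.int64(0), np.int64(52), np.int64(0), np.int64(69)) [-28.71056911 -37.05365854 -44.75284553]
.....#########
......#....###
...........##.
..............
............##
...........###
top ((0.6905472533330688, 0.11295128132486099), 0.5796446341055411)
3 (np.int64(0), np.int64(0), np.int64(52), np.int64(54)) [-22.         -31.         -41.66666667]
.........
.........
.........
.........
.........
.........
```

```bash
python3 -c "
from plant import bot
print(bot.job_done())"
```

```text
the job is handed in; nothing more can be done
None
```

I've handed in the job. The plate from the far slot is held level, within about 2°, with the label up and the frosted end under the objective. I estimate it is within a few millimetres of centre and of the 100 mm height. No contact with the microscope showed in the force readings, and the jar and other plates looked unmoved in the camera images.

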